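# Load ballast discs into a shaker's counterweight carrier and pin its bar

## Robot

A 6-joint arm with a two-finger parallel gripper is mounted at the origin on the work surface. World frame = base frame: x ahead of the robot, y to its left, z up, the work surface at z = 0. Lengths are in m, angles in rad, forces in N, time in s.
With the tool pointing down it reaches from about 0.35 to 1 m from the base axis. Payload 7.1 kg.
Tool frame: the origin (TCP) lies at the centre of the arm's flange, where the gripper is bolted on; the fingertips stand 173 mm ahead of it and the grasp point (between the pads) lies 155 mm ahead of it (r.grasp_offset is the z of the grasp point in the tool frame, in m); z points along the fingers, y is the line along which they close (so a half turn about z gives the same grasp; the last joint's range is limited). The gripper opens to 85 mm and grips with 20 to 120 N. Pads are 22 mm wide; open, the fingers measure 114 mm over their backs; the gripper's body (76 mm by 85 mm) begins 54 mm behind the grasp point. The pads swing forward as they close: fully open they stand 13 mm farther back than shut.
Start: joints at [-1.321, 0.423, 1.63, -0, 1.089, -0.019], TCP at [0.166, -0.603, 0.405] pointing down, gripper open.
Joint ranges: [-3, 3], [-0.9, 2.11], [0.09, 2.58], [-1.31, 4.45], [0.11, 2.69], [-2.54, 2.54]. Speed limits (rad/s): [2.39, 2.39, 3.01, 3.14, 3.14, 3.14].

## Interface

Orientations are given as a 3x3 rotation matrix whose columns are the frame's x, y, z axes.
In Python, from workcell import r, vision gives the robot as it stands.
- The arm moves only by the tool arm_command, never from a script. Its argument "plan" is a list of rows, each a list of 3 entries, a list of its own where there are three numbers: the shift along the tool's x, y, z in cm, then the turn, a rotation vector about the tool's x, y, z in rad, then the finger opening in cm, from 0 to 8.54. A call has 1 to 8 rows; each row is the pose to reach, as a shift and turn from the pose commanded when the call began, along the tool's axes at that moment; what a row does not reach only later rows make up. A row lasts 1/10 s, in which the tool goes at most 50 mm and 8.59 degrees, less where a joint would pass 70% of its speed; a pose out of reach is approached as far as the arm can. A call with a gripper value outside its range is refused whole. The fingers move at their own pace and stop on an object; the grip force is fixed at half the most. Time passes only in rows, so rows that repeat a pose let the fingers close. It gives the time, the measured TCP pose, the force, the opening and the grip force at its end, in the units of the state.
- r.sense(): the state, without advancing time (a new reading comes with each control period).
- vision.read_camera(name): name is "side" or "top" or "wrist"; returns (picture, depth): 420x560x3 uint8, red, green, blue; 420x560 float32, m along the optical axis (not along the pixel's ray), 0 where there is no reading.
- vision.calibration(name): a dict with "fx", "fy", "cx", "cy" (pixels), "xyz" and "rotation" of the camera in the world. Camera axes: x right, y down, z forward; pixel columns grow to the right and rows downward; lengths in m; the calibration is good to about 2 mm. The wrist camera is an equidistant fisheye: a pixel r from the principal point sees the ray r / f radians off the axis. A picture is of the moment at which its call begins: read the wrist's pose just before it. calibration takes no time and is no camera call; for the wrist camera it gives the pose at the moment of the call.
- r.hand_in(): hands the job in; it is judged then, once.
The state is a dict: "time_s": time; "q": joint angles; "qvel": joint speeds; "tau": joint torques, N m; "position": TCP position; "orientation": TCP orientation; "contact_force": force on the tool from outside, world axes, zero at the start; "wrist_torque": the same for the moment, N m; "width": finger opening in m; "grip_force": force on a finger pad.
Only numpy, scipy, OpenCV 4.12 (cv2) and the standard library are available. Lean on these libraries where they do the work, as an engineer would, in place of code of your own. Each camera call takes 0.05 s, during which the arm holds its last target. There are 200 camera calls.

## Task

Unlock the counterweight carrier: pull the headed pin out of its fork, stand it in the hole of the grey pin rest and swing the bar wide open. Stack every ballast disc lying on the bench flat and centred on the round rubber pad, the largest at the bottom and each smaller one on the next larger. Then swing the bar fully shut, push the pin back down through fork and lug until its head sits on the fork, and leave the beaker, bottle and blue box where they are.

Things in the scene. Friction and masses are not known exactly. Their poses are not given: they have to be found in the camera images.
- carrier: Counterweight carrier, fixed: grey base plate 110 x 270 x 8 mm, own y along its long side from -125 to +145 mm, z up. Origin at the underside, below the pad's centre. An aluminium block 34 x 34 mm at y = -95 mm, up to z = 51 mm, carries the bar's pivot; the fork stands at y = +95 mm, its slot open towards own -x. The robot's side is own -x.
- pad (a point): Centre of the top face of the round rubber pad (68 mm across, 4 mm thick, top 12 mm above the bench) on which the discs are stacked. Same axes as the carrier.
- fork_hole (a point): Mouth of the fork's upright hole (14.5 mm wide) on the fork's top face, 69 mm above the bench; the pin enters here downwards. Fork: aluminium, 34 mm (x) by y = 77 to 133 mm of the carrier, from the base to z = 69 mm, with a slot at z = 49 to 61 mm for the lug; the hole runs through both cheeks down to the base.
- pivot (a point): Point on the bar's upright pivot axis, level with the bar's top face, 59 mm above the bench. The steel bar is 26 mm wide, 8 mm thick, at z = 51 to 59 mm, and ends 207 mm from this axis.
- bar (a joint): Angle of the bar about its pivot, rad. 0 (at the start, pinned): shut against its stop, over the pad along the carrier's +y, lug in the fork's slot, holes in line. Grows anticlockwise from above, towards the carrier's -x, up to 1.8: the bar points along (-sin a, cos a) in carrier axes. Friction (0.12 N m) holds it where it is left. From 1.4 the pad is free from above.
- bar_handle (a point): Grip point of the bar's handle, an upright black round post 16 mm across and 34 mm high standing on the bar, 105 mm from the pivot axis; the point lies on the post's axis, 17 mm above the bar's top face (76 mm above the bench).
- lug_hole (a point): Centre of the hole (14.5 mm wide) in the lug at the bar's end, on the bar's top face, 190 mm from the pivot axis. With the bar shut it lies 10 mm below fork_hole.
- pin_rest: Fixed grey plastic block 55 x 55 x 46 mm with an upright hole 14.5 mm wide through its middle, in which the pin can stand with its head on the block's top. Empty at the start. Origin at the centre of the underside.
- pin: Loose headed pin, 90 g, at the start standing seated in the fork. Origin at the centre of its foot, own z up towards the head. Steel shank 12 mm across with a chamfered foot, 40 mm long; then the head, a flange 28 mm across from 40 to 45 mm; then a black round grip 18 mm across from 45 to 77 mm above the foot.
- pin_seat (a point): Centre of the underside of the pin's head, 40 mm above its foot. Seated, it lies at fork_hole.
- disc_a: Loose plain steel ballast disc, 64 mm across, 9 mm thick, lying flat on the bench (may be absent). Either face may be up. Origin at its centre, 4.5 mm above its underside; own z along its axis.
- disc_b: Loose plain steel ballast disc, 56 mm across, 9 mm thick, lying flat on the bench (may be absent). Either face may be up. Origin at its centre, 4.5 mm above its underside; own z along its axis.
- disc_c: Loose plain steel ballast disc, 48 mm across, 9 mm thick, lying flat on the bench (may be absent). Either face may be up. Origin at its centre, 4.5 mm above its underside; own z along its axis.
- disc_d: Loose plain steel ballast disc, 40 mm across, 9 mm thick, lying flat on the bench (may be absent). Either face may be up. Origin at its centre, 4.5 mm above its underside; own z along its axis.
- beaker: Bystander: glass beaker 70 mm across, 90 mm high. Origin at the centre of its underside. Not to be moved.
- reagent: Bystander: amber bottle 70 mm across, 130 mm high. Origin at the centre of its underside. Not to be moved.
- tips_box: Bystander: blue plastic box 80 x 120 x 60 mm. Origin at the centre of its underside. Not to be moved.
Mind the look-alikes: they are no part of the job. Leave any orange or red look-alike of the disc_b alone.

How it is judged:
On the way, in this order (a step that is already met when the one before it is completed fails the run):
1. The pin stands in its rest (horizontal distance between pin and pin_rest below 0.006 m and z of pin_seat in the frame of pin_rest below 0.05 m and angle between pin's own z axis and vertical below 0.1 rad), for 0.2 s.
2. The bar is swung wide open (more than 1 rad) (value of joint bar above 1 rad), for 0.2 s.
3. Every disc is stacked flat and centred on the pad, largest at the bottom, the bar still open (horizontal distance between each of disc_a, disc_b, disc_c, disc_d and pad below 0.008 m and angle between the z axis of each of disc_a, disc_b, disc_c, disc_d and the z axis of carrier, either way round below 0.06 rad and z of each of disc_a, disc_b, disc_c, disc_d in the frame of pad below 0.0355 m and linear speed of each of disc_a, disc_b, disc_c, disc_d below 0.03 m/s and ((angle between disc_a's own z axis and vertical below 1 rad and z of disc_b in the frame of disc_a above 0.0045 m) or (angle between disc_a's own z axis and vertical above 2 rad and z of disc_b in the frame of disc_a below -0.0045 m)) and ((angle between disc_a's own z axis and vertical below 1 rad and z of disc_c in the frame of disc_a above 0.0045 m) or (angle between disc_a's own z axis and vertical above 2 rad and z of disc_c in the frame of disc_a below -0.0045 m)) and ((angle between disc_a's own z axis and vertical below 1 rad and z of disc_d in the frame of disc_a above 0.0045 m) or (angle between disc_a's own z axis and vertical above 2 rad and z of disc_d in the frame of disc_a below -0.0045 m)) and ((angle between disc_b's own z axis and vertical below 1 rad and z of disc_c in the frame of disc_b above 0.0045 m) or (angle between disc_b's own z axis and vertical above 2 rad and z of disc_c in the frame of disc_b below -0.0045 m)) and ((angle between disc_b's own z axis and vertical below 1 rad and z of disc_d in the frame of disc_b above 0.0045 m) or (angle between disc_b's own z axis and vertical above 2 rad and z of disc_d in the frame of disc_b below -0.0045 m)) and ((angle between disc_c's own z axis and vertical below 1 rad and z of disc_d in the frame of disc_c above 0.0045 m) or (angle between disc_c's own z axis and vertical above 2 rad and z of disc_d in the frame of disc_c below -0.0045 m)) and value of joint bar above 0.9 rad), for 0.3 s.
4. The bar is swung fully shut (value of joint bar below 0.03 rad), for 0.2 s.
5. The pin is seated through fork and lug (horizontal distance between pin_seat and fork_hole below 0.004 m and z of pin_seat in the frame of fork_hole below 0.003 m and angle between pin's own z axis and vertical below 0.06 rad), for 0.2 s.
At the end, for the whole second after the job is handed in: Every disc present lies flat (0.06 rad), within 8 mm of the pad centre, in one stack, largest at the bottom; bar shut (below 0.03 rad); pin upright through fork and lug, head within 3 mm of the fork's top and 4 mm of the hole's axis; all at rest (all of step 5 and horizontal distance between each of disc_a, disc_b, disc_c, disc_d and pad below 0.008 m and angle between the z axis of each of disc_a, disc_b, disc_c, disc_d and the z axis of carrier, either way round below 0.06 rad and z of each of disc_a, disc_b, disc_c, disc_d in the frame of pad below 0.0355 m and linear speed of each of disc_a, disc_b, disc_c, disc_d, pin below 0.03 m/s and ((angle between disc_a's own z axis and vertical below 1 rad and z of disc_b in the frame of disc_a above 0.0045 m) or (angle between disc_a's own z axis and vertical above 2 rad and z of disc_b in the frame of disc_a below -0.0045 m)) and ((angle between disc_a's own z axis and vertical below 1 rad and z of disc_c in the frame of disc_a above 0.0045 m) or (angle between disc_a's own z axis and vertical above 2 rad and z of disc_c in the frame of disc_a below -0.0045 m)) and ((angle between disc_a's own z axis and vertical below 1 rad and z of disc_d in the frame of disc_a above 0.0045 m) or (angle between disc_a's own z axis and vertical above 2 rad and z of disc_d in the frame of disc_a below -0.0045 m)) and ((angle between disc_b's own z axis and vertical below 1 rad and z of disc_c in the frame of disc_b above 0.0045 m) or (angle between disc_b's own z axis and vertical above 2 rad and z of disc_c in the frame of disc_b below -0.0045 m)) and ((angle between disc_b's own z axis and vertical below 1 rad and z of disc_d in the frame of disc_b above 0.0045 m) or (angle between disc_b's own z axis and vertical above 2 rad and z of disc_d in the frame of disc_b below -0.0045 m)) and ((angle between disc_c's own z axis and vertical below 1 rad and z of disc_d in the frame of disc_c above 0.0045 m) or (angle between disc_c's own z axis and vertical above 2 rad and z of disc_d in the frame of disc_c below -0.0045 m)) and value of joint bar below 0.03 rad); the robot touches nothing.
It fails at once if A bystander (beaker, bottle, blue box) is moved more than 4 cm (distance of any of beaker, reagent, tips_box from where it was at the start of the episode above 0.04 m).
Of disc_a, disc_b, disc_c, disc_d only 2 to 4 are there at a start; the rules pass over those that are not, and their reading is None.
At some moment in a run one of disc_a, disc_b, disc_c, disc_d may be knocked a few centimetres aside while the robot is not near it.
It also fails if it takes over 210 s, if anything falls off the work surface, if the arm or the gripper's body presses on something with over 40 N, if the wrist force passes 120 N, or if a joint passes its speed limit or range.

## Working session

There is one attempt and no reset: what is moved stays moved. The work goes in short steps, Python scripts to look and compute and a tool call to move; the robot and the scene stay as the last step left them, time stands still between calls to the robot, and variables do not carry over. Pictures are saved under pics/ and viewed, at most 14 in all, crops included, and the job is handed in when it is done.

Besides the shell and the picture viewer there is one more tool, called by a JSON object that holds its "name" and its "arguments", one argument or row to a line. arm_command: Moves the arm, as the interface text tells. Its arguments: {"type":"object","properties":{"plan":{"type":"array"}},"required":["plan"]}

```bash
mkdir -p pics; ls; cat > h.py <<'E'
import numpy as np, cv2
from workcell import r, vision
def snap(name, fn=None):
    c=vision.calibration(name); im,d=vision.read_camera(name)
    if fn: cv2.imwrite('pics/'+fn+'.png', im[:,:,::-1])
    np.savez('/tmp/%s.npz'%(fn or name), im=im,d=d,**{k:np.array(v) for k,v in c.items()})
    return im,d,c
def world(c,d,u,v,fish=False):
    z=d
    x=(u-c['cx'])/c['fx'];y=(v-c['cy'])/c['fy']
    if fish:
        rr=np.hypot(x,y);s=np.where(rr>1e-9,np.tan(rr)/np.maximum(rr,1e-9),1);x=x*s;y=y*s
    p=np.stack([x*z,y*z,z+0*x],-1)
    return p@np.array(c['rotation']).T+np.array(c['xyz'])
def cloud(im,d,c,fish=False):
    v,u=np.mgrid[:d.shape[0],:d.shape[1]]
    return world(c,d,u,v,fish)
E
python3 - <<'E'
from h import *
for n in ['top','side','wrist']:
    im,d,c=snap(n,n+'0'); print(n,{k:np.round(v,3).tolist() for k,v in c.items()},(d>0).mean())
print(r.sense()['position'],r.sense()['orientation'])
E
```

```text
pics
top {'fx': 537.195, 'fy': 537.195, 'cx': 282.58, 'cy': 198.255, 'xyz': [0.454, 0.026, 1.387], 'rotation': [[0.001, -0.995, 0.095], [-1.0, -0.001, -0.001], [0.001, -0.095, -0.995]]} 0.9960289115646258
side {'fx': 531.78, 'fy': 531.78, 'cx': 278.372, 'cy': 203.981, 'xyz': [0.191, 0.908, 0.726], 'rotation': [[-0.916, -0.222, 0.335], [-0.401, 0.522, -0.753], [-0.008, -0.824, -0.567]]} 0.9961479591836735
wrist {'fx': 325.192, 'fy': 325.192, 'cx': 277.252, 'cy': 211.587, 'xyz': [0.242, -0.581, 0.373], 'rotation': [[0.265, -0.915, -0.304], [-0.964, -0.252, -0.082], [-0.002, 0.315, -0.949]]} 0.9959736394557823
[ 0.16594706 -0.60234502  0.40410321] [[ 9.64085474e-01  2.65591935e-01 -3.49866841e-04]
 [ 2.65592164e-01 -9.64084775e-01  1.16134778e-03]
 [-2.88566899e-05 -1.21256042e-03 -9.99999264e-01]]
```

View pics/top0.png

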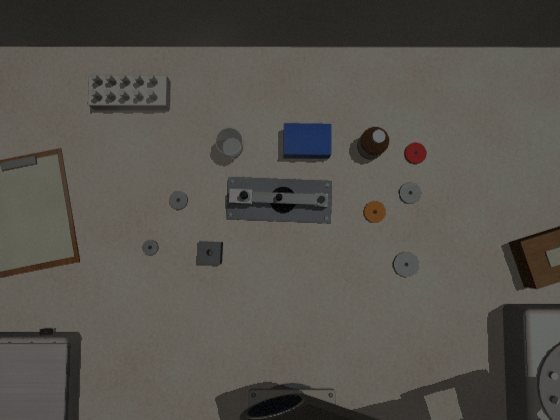

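View pics/side0.png

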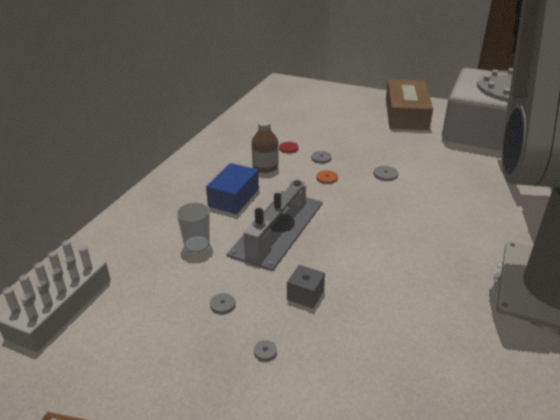

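The top view shows grey discs at (178,200), (150,247), (410,193) and (406,265). The orange one at (375,212) and the red one at (415,153) are look-alikes. The fork and pin are at (244,196), the handle at (279,198), the pivot at (321,200) and the pin rest at (210,253). The side view agrees.

```bash
cat >> h.py <<'E'
def comps(n,fn,lo,hi,roi,fish=False):
    z=np.load('/tmp/%s.npz'%fn); P=cloud(z['im'],z['d'],z,fish); 
    m=((P[...,2]>lo)&(P[...,2]<hi)&(z['d']>0)&(P[...,0]>roi[0])&(P[...,0]<roi[1])&(P[...,1]>roi[2])&(P[...,1]<roi[3])).astype(np.uint8)
    k,l,s,ce=cv2.connectedComponentsWithStats(m)
    for i in range(1,k):
        if s[i,4]<n: continue
        q=P[l==i]; (a,b),wh,an=cv2.minAreaRect((q[:,:2]*1000).astype(np.float32))
        (ex,ey),er=cv2.minEnclosingCircle((q[:,:2]*1000).astype(np.float32))
        print(fn,'px',ce[i].round(1),'n',s[i,4],'mean',q.mean(0).round(4),'rect',round(a,1),round(b,1),np.round(wh,1),round(an,1),'zmed',np.median(q[:,2]).round(4),'rgb',z['im'][l==i].mean(0).round(),'fill',len(q))
E
python3 - <<'E'
from h import *
R=(0.25,0.72,-.42,.42)
z=np.load('/tmp/top0.npz');P=cloud(z['im'],z['d'],z);print('bench std',P[300:340,200:300,2].std(),P[300:340,200:300,2].mean(), P[240:250,300:380,2].mean())
comps(20,'top0',.0045,.014,R)
print();comps(20,'top0',.04,.05,R);print();comps(12,'top0',.054,.064,R);print();comps(8,'top0',.064,.074,R);print();comps(8,'top0',.085,.12,R)
print();comps(100,'side0',.005,.014,R);comps(30,'side0',.04,.05,R);print();comps(30,'side0',.054,.064,R);comps(8,'side0',.085,.12,R)
E
```

```text
bench std 0.09284130079627496 0.0068645089027264536 0.0005734808416827808
top0 px [415.1 154.6] n 263 mean [ 0.7002 -0.3198  0.0094] rect 698.5 -319.9 [57.  42.2] 87.4 zmed 0.0094 rgb [93. 29. 27.] fill 263
top0 px [229.6 149.9] n 54 mean [0.7126 0.1625 0.0066] rect 711.3 161.1 [13.4 41. ] 0.2 zmed 0.0062 rgb [84. 86. 84.] fill 54
top0 px [279.5 200.4] n 2822 mean [0.5807 0.0324 0.0088] rect 583.8 32.9 [273.6 123.1] 88.7 zmed 0.0087 rgb [57. 58. 60.] fill 2822
top0 px [409.7 192.6] n 345 mean [ 0.6012 -0.3037  0.0091] rect 603.5 -305.7 [54.  60.1] 63.9 zmed 0.009 rgb [81. 83. 81.] fill 345
top0 px [177.8 199.8] n 263 mean [0.5818 0.2941 0.0091] rect 584.5 293.7 [50.1 51.7] 63.7 zmed 0.0092 rgb [73. 74. 72.] fill 263
top0 px [374.1 211.8] n 348 mean [ 0.5514 -0.211   0.0094] rect 553.1 -212.6 [55.  58.9] 53.1 zmed 0.0095 rgb [97. 64. 31.] fill 348
top0 px [149.9 247.1] n 170 mean [0.4604 0.363  0.0096] rect 460.3 362.7 [38.4 39.3] 45.7 zmed 0.0098 rgb [68. 69. 68.] fill 170
top0 px [405.5 264. ] n 458 mean [ 0.4182 -0.289   0.0091] rect 418.1 -288.3 [60.9 66.7] 0.1 zmed 0.0091 rgb [82
[... 3792 characters left out ...]
  35.9] 88.5 zmed 0.0592 rgb [94. 94. 92.] fill 600
side0 px [197.8 229.9] n 86 mean [0.6998 0.175  0.059 ] rect 698.4 171.3 [52.7 16. ] 55.8 zmed 0.0592 rgb [89. 88. 87.] fill 86
side0 px [268.4 136.6] n 181 mean [ 0.7066 -0.1929  0.098 ] rect 704.2 -194.8 [54.4 24.4] 67.7 zmed 0.0965 rgb [84. 67. 55.] fill 181
side0 px [276.9 195.1] n 44 mean [0.5817 0.0365 0.0915] rect 582.0 34.5 [15.6 14.7] 67.6 zmed 0.092 rgb [66. 62. 60.] fill 44
side0 px [199.7 214.7] n 101 mean [0.7002 0.161  0.0887] rect 702.0 157.3 [68.4 34.9] 89.2 zmed 0.089 rgb [105. 104. 102.] fill 101
side0 px [258.7 213.1] n 103 mean [0.5842 0.1221 0.0992] rect 585.8 119.1 [16.5 21.3] 7.8 zmed 0.1002 rgb [58. 55. 53.] fill 103
```

View pics/wrist0.png

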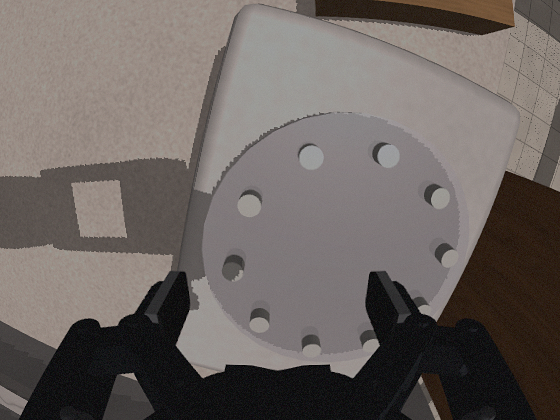

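The four grey discs are a (0.418,-0.289), b (0.602,-0.304), c (0.582,0.294) and d (0.460,0.3635). Their tops lie at 9 mm and their sizes match the text. The wrist view only shows equipment off to the side. I'm moving to look at the fork and rest from close by.

{"name": "arm_command", "arguments": {
  "plan": [
    [[26,-30,2],[0,0,0.2688],8.5],
    [[26,-30,2],[0,0,0.2688],8.5],
    [[26,-30,2],[0,0,0.2688],8.5],
    [[26,-30,2],[0,0,0.2688],8.5],
    [[26,-30,2],[0,0,0.2688],8.5],
    [[26,-30,2],[0,0,0.2688],8.5],
    [[26,-30,2],[0,0,0.2688],8.5],
    [[26,-30,2],[0,0,0.2688],8.5]
  ]
}}

```text
time_s: 0.95
position: [0.3373, -0.2423, 0.3847]
orientation: [[1.0, -0.0, 0.0], [-0.0, -1.0, -0.0], [0.0, 0.0, -1.0]]
contact_force: [0.5, -0.3, 0.9]
width: 0.085
grip_force: 0.0
```

{"name": "arm_command", "arguments": {
  "plan": [
    [[15,-33,2],[0,0,0],8.5],
    [[15,-33,2],[0,0,0],8.5],
    [[15,-33,2],[0,0,0],8.5],
    [[15,-33,2],[0,0,0],8.5],
    [[15,-33,2],[0,0,0],8.5],
    [[15,-33,2],[0,0,0],8.5],
    [[15,-33,2],[0,0,0],8.5],
    [[15,-33,2],[0,0,0],8.5]
  ]
}}

```text
time_s: 1.75
position: [0.4885, 0.0895, 0.3646]
orientation: [[1.0, 0.004, 0.001], [0.004, -1.0, 0.001], [0.001, -0.001, -1.0]]
contact_force: [0.2, -0.4, 0.4]
width: 0.0853
grip_force: 0.0
```

{"name": "arm_command", "arguments": {
  "plan": [
    [[4.3,-7.5,0],[0,0,0],8.5],
    [[4.3,-7.5,0],[0,0,0],8.5],
    [[4.3,-7.5,0],[0,0,0],8.5],
    [[4.3,-7.5,0],[0,0,0],8.5]
  ]
}}

```text
time_s: 2.15
position: [0.5297, 0.1609, 0.3642]
orientation: [[1.0, 0.001, -0.001], [0.001, -1.0, -0.001], [-0.001, 0.001, -1.0]]
contact_force: [0.1, -0.7, -0.6]
width: 0.085
grip_force: 0.0
```

```bash
cat > /tmp/x.py <<'E'
from h import *
s=r.sense();print(s['position'].round(4) if hasattr(s['position'],'round') else s['position'],np.round(s['orientation'],4).tolist(),s['q'],s['time_s'],s['width'])
im,d,c=snap('wrist','w1');print(c['xyz'])
P=cloud(im,d,c,True)
R=(0.25,0.72,-.42,.42)
comps(100,'w1',.005,.014,R,True)
print();comps(100,'w1',.041,.05,R,True);print();comps(100,'w1',.055,.064,R,True);print();comps(100,'w1',.065,.073,R,True);print();comps(20,'w1',.085,.12,R,True)
E
python3 /tmp/x.py
```

```text
[0.5297 0.1609 0.3642] [[1.0, 0.0013, -0.0014], [0.0013, -1.0, -0.0007], [-0.0014, 0.0007, -1.0]] [ 2.73373056e-01  3.71667124e-01  1.82047328e+00 -3.18457618e-04
  9.50950546e-01  1.84307205e+00] 2.15 0.08503002314500172
[0.60884034 0.16100674 0.33331252]
w1 px [440.7  37.9] n 265 mean [ 0.6952 -0.0137  0.0097] rect 691.3 -33.6 [123.2  28.5] 75.8 zmed 0.0098 rgb [13. 26. 52.] fill 265
w1 px [547.6  60.4] n 140 mean [ 0.702  -0.18    0.0095] rect 699.5 -185.1 [51.1 11.8] 49.1 zmed 0.0095 rgb [44. 28. 17.] fill 140
w1 px [381.3 134.1] n 15982 mean [0.5852 0.0486 0.0083] rect 581.3 32.6 [270.2 111. ] 87.8 zmed 0.0081 rgb [91. 91. 97.] fill 15982
w1 px [152.3 138.6] n 1469 mean [0.5807 0.2914 0.009 ] rect 580.4 292.6 [46.7 47.7] 21.1 zmed 0.0091 rgb [108. 108. 109.] fill 1469
w1 px [550.3 176.9] n 678 mean [ 0.5498 -0.2059  0.0086] rect 548.3 -205.7 [55.8 41.8] 15.5 zmed 0.0088 rgb [151.  73.  12.] fill 678
w1 px [110.9 243.2] n 691 mean [0.4604 0.3608 0.009 ] rect 459.7 361.5 [38.7 39.7] 87.9 zmed 0.0091 rgb [78. 77. 78.] fill 691
w1 px [236.8 235.3] n 160 mean [0.4736 0.2048 0.0094] r
[... 674 characters left out ...]
12.6 50.2] 2.7 zmed 0.0594 rgb [112. 112. 117.] fill 109
w1 px [429.9 145.4] n 4044 mean [0.5813 0.0181 0.059 ] rect 582.2 4.6 [186.3  33.7] 86.5 zmed 0.059 rgb [114. 114. 115.] fill 4044

w1 px [310.5 135.2] n 1865 mean [0.586  0.1339 0.0691] rect 585.3 127.3 [56.2 34.4] 88.1 zmed 0.069 rgb [157. 151. 152.] fill 1865

w1 px [285.2   5.7] n 277 mean [0.6876 0.1551 0.0892] rect 688.5 154.8 [ 9.8 47.1] 0.5 zmed 0.0895 rgb [134. 135. 141.] fill 277
w1 px [336.3 140.5] n 545 mean [0.5857 0.119  0.104 ] rect 585.2 118.0 [17. 17.] 85.1 zmed 0.1058 rgb [32. 30. 32.] fill 545
w1 px [434.3 148.5] n 309 mean [0.5819 0.0345 0.0919] rect 581.5 33.0 [15.9 15.4] 65.2 zmed 0.0925 rgb [28. 27. 29.] fill 309
```

View pics/w1.png

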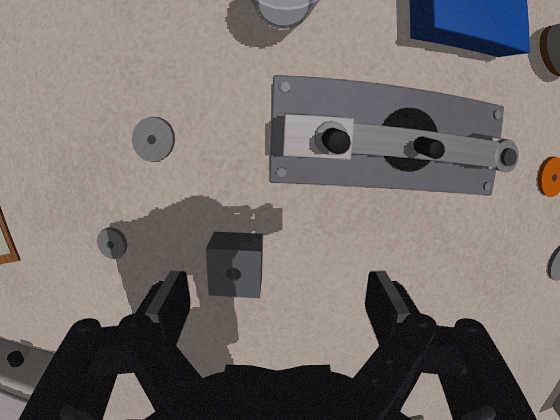

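The wrist view shows the pin top at (336,140), the handle at (430,148), the rest at (234,270) and discs c and d at (153,138) and (111,242). Positions agree with the other views to 1–2 mm. Next I grasp the pin.

{"name": "arm_command", "arguments": {
  "plan": [
    [[5.5,4.3,4],[0,0,0],8.5],
    [[5.5,4.3,4],[0,0,0],8.5],
    [[5.5,4.3,8],[0,0,0],5],
    [[5.5,4.3,11.3],[0,0,0],5],
    [[5.5,4.3,11.3],[0,0,0],5],
    [[5.5,4.3,11.3],[0,0,0],5]
  ]
}}

```text
time_s: 2.8
position: [0.5846, 0.1167, 0.2519]
orientation: [[1.0, -0.001, -0.002], [-0.001, -1.0, -0.0], [-0.002, 0.0, -1.0]]
contact_force: [0.3, 0.7, 1.0]
width: 0.05
grip_force: 0.0
```

{"name": "arm_command", "arguments": {
  "plan": [
    [[0,0,0],[0,0,0],1],
    [[0,0,0],[0,0,0],1],
    [[0,0,0],[0,0,0],1],
    [[0,0,0],[0,0,0],1],
    [[0,0,0],[0,0,0],1],
    [[0,0,0],[0,0,0],1],
    [[0,0,0],[0,0,0],1],
    [[0,0,0],[0,0,0],1]
  ]
}}

```text
time_s: 3.6
position: [0.5856, 0.1178, 0.2539]
orientation: [[1.0, 0.0, 0.003], [0.0, -1.0, 0.0], [0.003, -0.0, -1.0]]
contact_force: [-1.1, -1.9, 5.9]
width: 0.0161
grip_force: 58.4
```

```bash
cat >> h.py <<'E'
def st():
    s=r.sense();print('t',s['time_s'],'p',np.round(s['position'],4),'yaw',round(float(np.arctan2(s['orientation'][1][0],s['orientation'][0][0])),4),'z',np.round(np.array(s['orientation'])[:,2],4),'F',np.round(s['contact_force'],1),'w',round(s['width'],4),'g',s['grip_force'])
    return s
E
python3 - <<'E'
from h import *
st(); snap('wrist','w2')
E
```

```text
t 3.6 p [0.5856 0.1178 0.2539] yaw 0.0004 z [ 3.2e-03  2.0e-04 -1.0e+00] F [-1.1 -1.9  5.9] w 0.0161 g 58.356894850730896
```

View pics/w2.png

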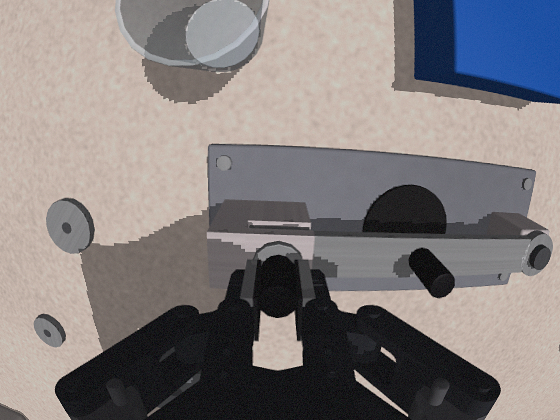

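The pin grip sits between the fingers at (280,285), with the tips on the flange and 58 N of grip. I lift it and carry it above the rest.

{"name": "arm_command", "arguments": {
  "plan": [
    [[0,0,-1],[0,0,0],1],
    [[0,0,-2.5],[0,0,0],1],
    [[0,0,-4.5],[0,0,0],1],
    [[0,0,-7],[0,0,0],1],
    [[0,0,-9],[0,0,0],1],
    [[0,0,-9],[0,0,0],1],
    [[0,0,-9],[0,0,0],1]
  ]
}}

```text
time_s: 4.35
position: [0.5849, 0.1178, 0.3427]
orientation: [[1.0, 0.0, 0.002], [0.0, -1.0, 0.0], [0.002, -0.0, -1.0]]
contact_force: [1.3, -0.5, -1.1]
width: 0.0161
grip_force: 58.5
```

{"name": "arm_command", "arguments": {
  "plan": [
    [[-4,-2.5,0],[0,0,0],1],
    [[-8,-5,0],[0,0,0],1],
    [[-12,-7.6,0],[0,0,0],1],
    [[-13.85,-8.8,0],[0,0,0],1],
    [[-13.85,-8.8,0],[0,0,0],1],
    [[-13.85,-8.8,2],[0,0,0],1],
    [[-13.85,-8.8,2],[0,0,0],1],
    [[-13.85,-8.8,2],[0,0,0],1]
  ]
}}

```text
time_s: 5.15
position: [0.4468, 0.2053, 0.3212]
orientation: [[1.0, -0.001, -0.002], [-0.001, -1.0, -0.001], [-0.002, 0.001, -1.0]]
contact_force: [1.0, 0.2, -1.2]
width: 0.0157
grip_force: 58.6
```

```bash
python3 - <<'E'
from h import *
st(); im,d,c=snap('wrist','w3'); snap('side','s3')
z=np.load('/tmp/w3.npz');P=cloud(z['im'],z['d'],z,True)
comps(60,'w3',.041,.05,(.4,.5,.1,.3),True)
s=np.load('/tmp/s3.npz');
a=z['im'][150:420,130:430,::-1]; b=s['im'][190:330,230:380,::-1]
b=cv2.resize(b,None,fx=2.5,fy=2.5,interpolation=cv2.INTER_CUBIC)
a=cv2.resize(a,(b.shape[1],b.shape[0]))
cv2.imwrite('pics/c3.png',np.clip(np.hstack([a,b]).astype(float)*1.5,0,255))
# pin shank below fingers
comps(20,'w3',.052,.098,(.4,.5,.15,.26),True);comps(20,'s3',.05,.09,(.4,.5,.15,.26));comps(60,'s3',.041,.05,(.4,.5,.15,.26))
E
```

```text
t 5.15 p [0.4468 0.2053 0.3212] yaw -0.0006 z [-1.7e-03 -8.0e-04 -1.0e+00] F [ 1.   0.2 -1.2] w 0.0157 g 58.64637315273285
w3 px [277.1 205.7] n 4275 mean [0.4489 0.2055 0.0459] rect 446.2 205.6 [55.4 56.2] 87.3 zmed 0.046 rgb [81. 81. 84.] fill 4275
s3 px [305.8 277.7] n 626 mean [0.4471 0.2088 0.046 ] rect 447.7 206.5 [58.3 56. ] 87.1 zmed 0.0461 rgb [90. 89. 88.] fill 626[ WARN:0@4.028] global loadsave.cpp:1063 imwrite_ Unsupported depth image for selected encoder is fallbacked to CV_8U.
```

View pics/c3.png

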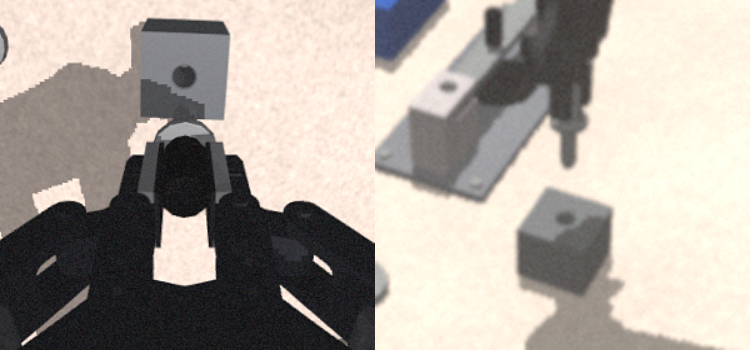

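The pin hangs upright above the rest hole. I measure both holes, the fork's now being empty, as dark blobs.

```bash
cat >> h.py <<'E'
def plane(c,u,v,h,fish=False):
    # ray-plane z=h
    p=world(c,1.0,np.array(float(u)),np.array(float(v)),fish); o=np.array(c['xyz']); k=(h-o[2])/(p[2]-o[2]); return o+k*(p-o)
def dark(fn,box,thr):
    z=np.load('/tmp/%s.npz'%fn); g=cv2.cvtColor(z['im'],cv2.COLOR_RGB2GRAY); x0,x1,y0,y1=box
    m=(g[y0:y1,x0:x1]<thr).astype(np.uint8); k,l,s,ce=cv2.connectedComponentsWithStats(m)
    return [(ce[i]+[x0,y0],s[i]) for i in range(1,k) if s[i,4]>8], z
E
python3 - <<'E'
from h import *
for fn,box,h,f in [('w3',(245,310,190,228),.046,True),('s3',(295,318,270,284),.046,False),('s3',(250,270,216,232),.069,False),('w1',(215,255,255,290),.046,True)]:
    z=np.load('/tmp/%s.npz'%fn); g=cv2.cvtColor(z['im'],cv2.COLOR_RGB2GRAY)[box[2]:box[3],box[0]:box[1]]
    t=(int(g.min())+np.median(g))/2
    B,z=dark(fn,box,t)
    print(fn,t)
    for ce,s in B: print('  ',ce.round(1),s,plane(z,*ce,h,f).round(4))
E
```

```text
w3 55.5
   [276.9 208.8] [ 23  11  19  17 237] [0.4466 0.2056 0.046 ]
   [257.8 221.3] [  0  21  38  17 298] [0.4361 0.2209 0.046 ]
s3 77.0
   [305.8 277.1] [ 8  5  7  5 29] [0.4474 0.2076 0.046 ]
   [312.9 281. ] [10  7 13  7 50] [0.4314 0.2124 0.046 ]
s3 104.0
   [258.8 224.1] [ 6  7  6  3 14] [0.5862 0.1195 0.069 ]
   [267.  228.5] [13  8  7  8 33] [0.5643 0.1266 0.069 ]
w1 42.25
   [232.6 273.8] [ 11  13  14  12 104] [0.4463 0.2061 0.046 ]
```

{"name": "arm_command", "arguments": {
  "plan": [
    [[-0.05,-0.06,2],[0,0,0],1],
    [[-0.05,-0.06,4],[0,0,0],1],
    [[-0.05,-0.06,4.5],[0,0,0],1],
    [[-0.05,-0.06,5],[0,0,0],1],
    [[-0.05,-0.06,5.4],[0,0,0],1],
    [[-0.05,-0.06,5.8],[0,0,0],1],
    [[-0.05,-0.06,6],[0,0,0],1],
    [[-0.05,-0.06,6],[0,0,0],1]
  ]
}}

```text
time_s: 6.05
position: [0.4462, 0.2064, 0.2618]
orientation: [[1.0, 0.0, 0.001], [0.0, -1.0, 0.0], [0.001, -0.0, -1.0]]
contact_force: [0.7, -1.3, -1.2]
width: 0.0161
grip_force: 58.6
```

{"name": "arm_command", "arguments": {
  "plan": [
    [[0,0,0.7],[0,0,0],1],
    [[0,0,1.4],[0,0,0],1],
    [[0,0,2],[0,0,0],1],
    [[0,0,2.5],[0,0,0],1],
    [[0,0,2.8],[0,0,0],1],
    [[0,0,3.0],[0,0,0],1],
    [[0,0,3.1],[0,0,0],1],
    [[0,0,3.1],[0,0,0],1]
  ]
}}

```text
time_s: 6.85
position: [0.4462, 0.2063, 0.231]
orientation: [[1.0, -0.0, 0.0], [-0.0, -1.0, 0.0], [0.0, -0.0, -1.0]]
contact_force: [2.3, -1.7, 1.2]
width: 0.016
grip_force: 59.0
```

The pin is seated in the rest. I release it, then move to the bar handle, expected at (0.5823,0.0328).

{"name": "arm_command", "arguments": {
  "plan": [
    [[0,0,0],[0,0,0],4],
    [[0,0,0],[0,0,0],4],
    [[0,0,0],[0,0,0],4],
    [[0,0,0],[0,0,0],4],
    [[0,0,-2],[0,0,0],4],
    [[0,0,-5],[0,0,0],4],
    [[0,0,-9],[0,0,0],4],
    [[0,0,-9],[0,0,0],4]
  ]
}}

```text
time_s: 7.65
position: [0.4475, 0.2071, 0.325]
orientation: [[1.0, 0.0, 0.007], [0.0, -1.0, 0.003], [0.007, -0.003, -1.0]]
contact_force: [0.4, 0.1, 0.2]
width: 0.0401
grip_force: 0.0
```

{"name": "arm_command", "arguments": {
  "plan": [
    [[4,5,0],[0,0,0],4],
    [[8,10,0],[0,0,0],4],
    [[11,14,0],[0,0,0],4.5],
    [[13.6,17.35,0],[0,0,0],4.5],
    [[13.6,17.35,0],[0,0,0],4.5],
    [[13.6,17.35,4],[0,0,0],4.5],
    [[13.6,17.35,7.4],[0,0,0],4.5],
    [[13.6,17.35,7.4],[0,0,0],4.5]
  ]
}}

```text
time_s: 8.45
position: [0.5794, 0.0328, 0.2421]
orientation: [[1.0, -0.0, -0.01], [-0.0, -1.0, -0.0], [-0.01, 0.0, -1.0]]
contact_force: [-0.2, -0.3, 0.4]
width: 0.045
grip_force: 0.0
```

```bash
python3 - <<'E'
from h import *
st(); im,d,c=snap('wrist','w4'); snap('top','t4')
comps(20,'t4',.07,.1,(.42,.62,-.1,.26))
comps(20,'w4',.07,.1,(.42,.7,-.1,.26),True)
E
```

```text
t 8.45 p [0.5794 0.0328 0.2421] yaw -0.0003 z [-9.6e-03 -2.0e-04 -1.0e+00] F [-0.2 -0.3  0.4] w 0.045 g 0.0
t4 px [235.4 196.1] n 92 mean [0.5853 0.1405 0.0718] rect 586.7 140.2 [32.2 32.1] 0.1 zmed 0.0715 rgb [95. 94. 92.] fill 92
t4 px [207.1 253. ] n 46 mean [0.4459 0.2066 0.0823] rect 445.9 206.3 [14.5 16.4] 0.0 zmed 0.0823 rgb [13. 13. 14.] fill 46
w4 px [41.2 54.6] n 1603 mean [0.6915 0.1431 0.0824] rect 692.0 152.8 [55.3 16.1] 90.0 zmed 0.0831 rgb [115. 117. 118.] fill 1603
w4 px [277.8 279.4] n 1582 mean [0.5849 0.0327 0.0875] rect 582.1 32.9 [15.3 16. ] 59.5 zmed 0.0918 rgb [21. 20. 22.] fill 1582
w4 px [217.6 284.4] n 1157 mean [0.5821 0.0594 0.088 ] rect 578.2 57.0 [23.  14.4] 37.2 zmed 0.0885 rgb [34. 34. 35.] fill 1157
w4 px [336.8 284.6] n 1149 mean [0.582  0.0065 0.0881] rect 578.3 8.9 [14.2 23.2] 52.3 zmed 0.0886 rgb [39. 39. 40.] fill 1149
```

View pics/w4.png

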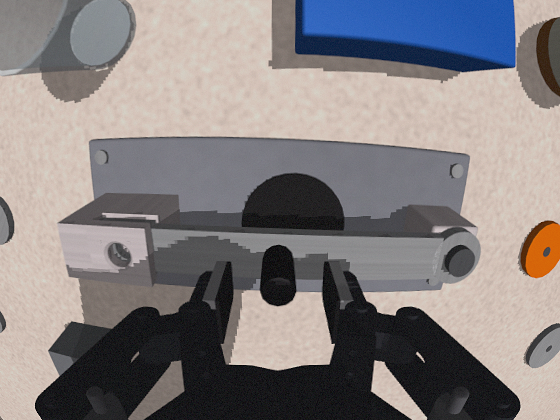

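Pin top is in the rest at (0.446,0.2066), height 82 mm, and the handle is between the fingers at (278,280). I grip it and swing the bar on its arc.

{"name": "arm_command", "arguments": {
  "plan": [
    [[0,0,-0.1],[0,0,0],1],
    [[0,0,-0.1],[0,0,0],1],
    [[0,0,-0.1],[0,0,0],1],
    [[0,0,-0.1],[0,0,0],1],
    [[0,0,-0.1],[0,0,0],1],
    [[0,0,-0.1],[0,0,0],1]
  ]
}}

```text
time_s: 9.15
position: [0.5827, 0.0327, 0.2499]
orientation: [[1.0, 0.001, 0.003], [0.001, -1.0, -0.001], [0.003, 0.001, -1.0]]
contact_force: [-1.5, -3.4, 5.5]
width: 0.0134
grip_force: 58.6
```

{"name": "arm_command", "arguments": {
  "plan": [
    [[-1.47,0.06,0],[0,0,-0.14],1],
    [[-2.91,0.32,0],[0,0,-0.28],1],
    [[-4.31,0.78,0],[0,0,-0.42],1],
    [[-5.63,1.43,0],[0,0,-0.56],1],
    [[-6.84,2.25,0],[0,0,-0.7],1],
    [[-7.93,3.24,0],[0,0,-0.84],1],
    [[-8.86,4.37,0],[0,0,-0.98],1],
    [[-9.64,5.63,0],[0,0,-1.12],1]
  ]
}}

```text
time_s: 9.95
position: [0.4859, -0.0233, 0.2499]
orientation: [[0.43, 0.903, 0.004], [0.903, -0.43, 0.0], [0.002, 0.003, -1.0]]
contact_force: [-0.7, 1.4, 8.3]
width: 0.0133
grip_force: 61.3
```

{"name": "arm_command", "arguments": {
  "plan": [
    [[-1.47,0.06,0],[0,0,-0.14],1],
    [[-2.91,0.32,0],[0,0,-0.28],1],
    [[-4.31,0.78,0],[0,0,-0.42],1],
    [[-4.31,0.78,0],[0,0,-0.42],1],
    [[-4.31,0.78,0],[0,0,-0.42],1]
  ]
}}

```text
time_s: 10.45
position: [0.4741, -0.0661, 0.2498]
orientation: [[0.031, 1.0, 0.002], [1.0, -0.031, -0.001], [-0.0, 0.002, -1.0]]
contact_force: [-4.7, 0.2, 13.1]
width: 0.0137
grip_force: 61.8
```

```bash
python3 - <<'E'
from h import *
st(); im,d,c=snap('top','t5')
comps(30,'t5',.0045,.014,(0.25,0.72,-.42,.42))
comps(30,'t5',.054,.064,(0.3,0.65,-.2,.42))
E
```

```text
t 10.45 p [ 0.4741 -0.0661  0.2498] yaw 1.5398 z [ 2.3e-03 -5.0e-04 -1.0e+00] F [-4.7  0.2 13.1] w 0.0137 g 61.80977940559387
t5 px [415.2 154.6] n 267 mean [ 0.7003 -0.3202  0.0093] rect 698.9 -321.3 [55.9 42. ] 89.0 zmed 0.0094 rgb [101.  32.  30.] fill 267
t5 px [314.4 158.4] n 40 mean [ 0.6901 -0.0582  0.0087] rect 688.3 -57.3 [ 7.7 72.8] 1.4 zmed 0.0081 rgb [46. 45. 47.] fill 40
t5 px [276.2 198.4] n 3006 mean [0.5857 0.0407 0.009 ] rect 579.8 36.6 [279.6 123.5] 88.3 zmed 0.009 rgb [60. 61. 63.] fill 3006
t5 px [409.8 192.6] n 337 mean [ 0.6011 -0.3038  0.0092] rect 601.2 -304.1 [55.1 53.5] 30.9 zmed 0.0091 rgb [89. 90. 89.] fill 337
t5 px [178.2 199.8] n 259 mean [0.5817 0.2931 0.0095] rect 581.3 294.4 [51.7 49.4] 35.5 zmed 0.0096 rgb [80. 80. 78.] fill 259
t5 px [374.5 211.5] n 346 mean [ 0.552  -0.212   0.0091] rect 553.1 -213.2 [56.1 56.8] 4.7 zmed 0.0088 rgb [106.  70.  34.] fill 346
t5 px [149.6 247.4] n 164 mean [0.4596 0.3637 0.0095] rect 460.1 363.1 [38.1 38.6] 27.9 zmed 0.01 rgb [74. 76. 74.] fill 164
t5 px [405.5 264. ] n 466 mean [ 0.4181 -0.289   0.0092] rect 419.1 -290.3 [63.3 73.1] 58.7 zmed 0.0093 rgb [90. 92. 90.] fill 466
t5 px [320.4 203.2] n 183 mean [ 0.569  -0.0695  0.0595] rect 569.0 -70.7 [52.  32.8] 4.0 zmed 0.0594 rgb [84. 86. 85.] fill 183
```

View pics/t5.png

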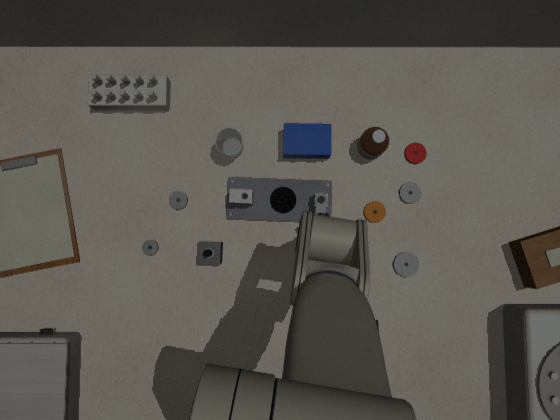

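The top view shows the bar open along the arm, the pad clear and all discs where they were. The pin stands in the rest at (207,253). I release the handle and go for disc a.

{"name": "arm_command", "arguments": {
  "plan": [
    [[0,0,0],[0,0,0],4.5],
    [[0,0,0],[0,0,0],4.5],
    [[0,0,0],[0,0,0],4.5],
    [[0,0,0],[0,0,0],4.5],
    [[0,0,-2],[0,0,0],4.5],
    [[0,0,-5],[0,0,0],4.5],
    [[0,0,-7],[0,0,0],4.5],
    [[0,0,-7],[0,0,0],4.5]
  ]
}}

```text
time_s: 11.3
position: [0.4748, -0.0657, 0.3201]
orientation: [[0.031, 1.0, 0.005], [1.0, -0.031, -0.001], [-0.001, 0.005, -1.0]]
contact_force: [0.5, -0.1, -0.9]
width: 0.0449
grip_force: 0.0
```

{"name": "arm_command", "arguments": {
  "plan": [
    [[-5,-1.1,0],[0,0,0],8],
    [[-10,-2.2,0],[0,0,0],8],
    [[-15,-3.3,0],[0,0,0],8],
    [[-19.5,-4.3,0],[0,0,0],8],
    [[-22.4,-4.9,2],[0,0,0],8],
    [[-22.4,-4.9,5],[0,0,0],8],
    [[-22.4,-4.9,5],[0,0,0],8],
    [[-22.4,-4.9,5],[0,0,0],8]
  ]
}}

```text
time_s: 12.1
position: [0.4176, -0.2876, 0.2669]
orientation: [[0.031, 1.0, -0.002], [1.0, -0.031, 0.002], [0.002, -0.003, -1.0]]
contact_force: [0.6, 0.5, 0.9]
width: 0.08
grip_force: 0.0
```

```bash
cat >> h.py <<'E'
def go(x,y,z):
    s=st(); R=np.array(s['orientation']); d=R.T@(np.array([x,y,z])-np.array(s['position'])); print('shift cm',(d*100).round(2))
E
python3 - <<'E'
from h import *
st(); im,d,c=snap('wrist','w6'); snap('top','t6')
comps(200,'w6',.0045,.014,(0.3,0.7,-.42,.0),True)
comps(30,'t6',.0045,.014,(0.25,0.65,-.42,.42))
comps(30,'t6',.054,.064,(0.3,0.65,-.2,.42))
comps(20,'t6',.075,.1,(0.3,0.65,-.14,.42))
for fn,tcp in [('w4',.2421),('w6',r.sense()['position'][2])]:
    z=np.load('/tmp/%s.npz'%fn);P=cloud(z['im'],z['d'],z,True)
    for a in [(190,235),(325,370)]:
        q=P[255:330,a[0]:a[1],2].ravel(); q=q[(q>tcp-.2)&(q<tcp-.1)&(z['d'][255:330,a[0]:a[1]].ravel()<.2)]; print(fn,'tip ahead', (tcp-np.percentile(q,[.2,1,3])).round(4) if len(q) else None, len(q))
go(.418,-.2885,.168)
E
```

```text
t 12.1 p [ 0.4176 -0.2876  0.2669] yaw 1.54 z [-0.0025  0.0019 -1.    ] F [0.6 0.5 0.9] w 0.08 g 0.0
w6 px [449.2 121.5] n 3475 mean [ 0.5483 -0.2134  0.009 ] rect 549.9 -213.7 [55.3 55.2] 37.8 zmed 0.009 rgb [149.  76.  13.] fill 3475
w6 px [279.1 221.4] n 5331 mean [ 0.4164 -0.2895  0.009 ] rect 416.0 -291.1 [62.3 63.7] 0.6 zmed 0.009 rgb [118. 118. 119.] fill 5331
w6 px [485.  230.4] n 2289 mean [ 0.5971 -0.3045  0.0088] rect 599.2 -305.8 [55.9 55.4] 5.7 zmed 0.0089 rgb [97. 96. 98.] fill 2289
w6 px [547.6 240. ] n 662 mean [ 0.688  -0.3202  0.0085] rect 687.4 -321.4 [53.1 25.1] 90.0 zmed 0.0088 rgb [112.  17.  16.] fill 662
t6 px [278.1 199.2] n 3189 mean [0.5836 0.0357 0.0091] rect 583.2 34.1 [274.3 116.2] 88.8 zmed 0.009 rgb [60. 61. 63.] fill 3189
t6 px [409.8 192.6] n 346 mean [ 0.6011 -0.3039  0.0089] rect 601.0 -304.6 [55.3 56.8] 14.2 zmed 0.009 rgb [88. 90. 88.] fill 346
t6 px [177.9 199.9] n 261 mean [0.5813 0.2938 0.0094] rect 581.4 293.7 [46.9 46.5] 0.6 zmed 0.0094 rgb [79. 80. 78.] fill 261
t6 px [374.3 211.7] n 333 mean [ 0.5516 -0.2116  0.0092] rect 552.1 -212.2 [55.
[... 295 characters left out ...]
88. 87.] fill 334
t6 px [318.6 237.7] n 858 mean [ 0.4839 -0.0645  0.0593] rect 483.4 -64.9 [ 32.5 222.7] 86.9 zmed 0.0594 rgb [86. 87. 86.] fill 858
t6 px [319.1 241.5] n 37 mean [ 0.4737 -0.0634  0.0922] rect 473.9 -63.5 [13.8 12.3] 90.0 zmed 0.0941 rgb [25. 26. 25.] fill 37
t6 px [206.9 252.9] n 43 mean [0.4462 0.207  0.083 ] rect 445.9 206.9 [14.4 15.3] 0.1 zmed 0.0833 rgb [16. 16. 16.] fill 43
w4 tip ahead [0.1843 0.1839 0.1836] 3037
w4 tip ahead [0.1845 0.1841 0.1838] 3159
w6 tip ahead [0.1642 0.1636 0.1632] 232
w6 tip ahead [0.1642 0.1637 0.163 ] 493
t 12.2 p [ 0.4184 -0.2876  0.2683] yaw 1.5411 z [ 4.e-04 -3.e-04 -1.e+00] F [ 0.4  0.4 -0.3] w 0.0802 g 0.0
shift cm [-0.09 -0.04 10.03]
```

View pics/w6.png

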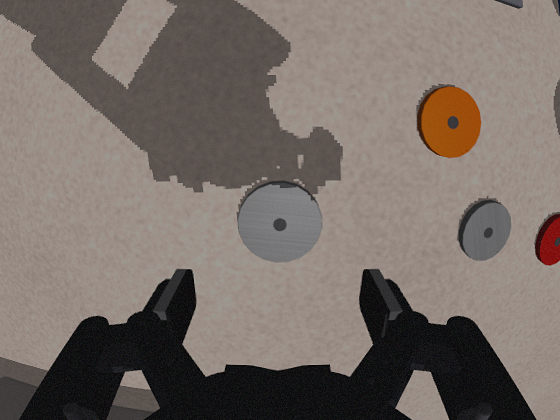

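Disc a is at (280,222), midway between the fingers, at (0.4165,-0.2895) in the world. The fingertips measure 164 mm ahead of the TCP when open. I descend and grip.

{"name": "arm_command", "arguments": {
  "plan": [
    [[-0.2,-0.15,4],[0,0,0],8],
    [[-0.2,-0.15,7],[0,0,0],7.6],
    [[-0.2,-0.15,9],[0,0,0],7.6],
    [[-0.2,-0.15,10],[0,0,0],7.6],
    [[-0.2,-0.15,10],[0,0,0],7.6],
    [[-0.2,-0.15,10],[0,0,0],7.6]
  ]
}}

```text
time_s: 12.8
position: [0.417, -0.29, 0.1687]
orientation: [[0.03, 1.0, 0.001], [1.0, -0.03, -0.001], [-0.001, 0.001, -1.0]]
contact_force: [-0.9, -0.4, -0.7]
width: 0.0762
grip_force: 0.0
```

{"name": "arm_command", "arguments": {
  "plan": [
    [[0,0,0],[0,0,0],5.8],
    [[0,0,0],[0,0,0],5.8],
    [[0,0,0],[0,0,0],5.8],
    [[0,0,0],[0,0,0],5.8],
    [[0,0,0],[0,0,0],5.8],
    [[0,0,0],[0,0,0],5.8]
  ]
}}

```text
time_s: 13.4
position: [0.417, -0.2903, 0.1698]
orientation: [[0.031, 1.0, 0.002], [1.0, -0.031, -0.002], [-0.001, 0.002, -1.0]]
contact_force: [-0.5, 2.0, 13.8]
width: 0.0614
grip_force: 61.8
```

{"name": "arm_command", "arguments": {
  "plan": [
    [[0,0,-0.5],[0,0,0],5.8],
    [[0,0,-1.5],[0,0,0],5.8],
    [[0,0,-4],[0,0,0],5.8],
    [[0,0,-7],[0,0,0],5.8],
    [[0,0,-10],[0,0,0],5.8],
    [[0,0,-12],[0,0,0],5.8],
    [[0,0,-12],[0,0,0],5.8]
  ]
}}

```text
time_s: 14.1
position: [0.4171, -0.2906, 0.2911]
orientation: [[0.031, 1.0, 0.005], [1.0, -0.031, -0.004], [-0.004, 0.005, -1.0]]
contact_force: [0.8, -0.7, -1.9]
width: 0.0611
grip_force: 65.7
```

```bash
python3 - <<'E'
from h import *
snap('wrist','w7'); snap('side','s7')
z=np.load('/tmp/w7.npz'); s=np.load('/tmp/s7.npz')
cv2.imwrite('pics/c7.png',np.hstack([z['im'][180:420,80:480],s['im'][50:290,160:560]])[:,:,::-1])
go(.5819,.0228,.29)
E
```

```text
t 14.2 p [ 0.4162 -0.2899  0.2882] yaw 1.5399 z [ 1.e-03 -7.e-04 -1.e+00] F [ 0.1 -0.6 -2.6] w 0.0608 g 65.64813137054443
shift cm [31.77 15.59 -0.19]
```

View pics/c7.png

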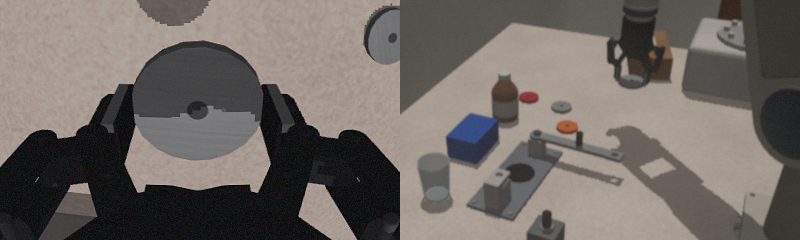

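The disc is held flat at (198,100) in the wrist crop. I check its offset from the TCP before placing it.

```bash
python3 - <<'E'
from h import *
comps(300,'w7',.121,.134,(.37,.47,-.35,-.23),True)
E
```

```text
w7 px [277.1 280.3] n 12785 mean [ 0.4161 -0.2877  0.1299] rect 413.9 -290.2 [63.9 68.4] 51.0 zmed 0.13 rgb [84. 84. 85.] fill 12785
```

{"name": "arm_command", "arguments": {
  "plan": [
    [[4.5,2.2,0],[0,0,0],5.8],
    [[9,4.4,0],[0,0,0],5.8],
    [[13.5,6.6,0],[0,0,0],5.8],
    [[18,8.8,0],[0,0,0],5.8],
    [[22.5,11,0],[0,0,0],5.8],
    [[27,13.2,0],[0,0,0],5.8],
    [[30,14.7,0],[0,0,0],5.8],
    [[31.7,15.6,0],[0,0,0],5.8]
  ]
}}

```text
time_s: 15.0
position: [0.5825, 0.0247, 0.2861]
orientation: [[0.028, 1.0, -0.002], [1.0, -0.028, 0.0], [0.0, -0.002, -1.0]]
contact_force: [-0.4, -1.2, -2.8]
width: 0.0609
grip_force: 65.7
```

{"name": "arm_command", "arguments": {
  "plan": [
    [[0,0,2],[0,0,0],5.8],
    [[0,0,4],[0,0,0],5.8],
    [[0,0,4],[0,0,0],5.8]
  ]
}}

```text
time_s: 15.3
position: [0.5802, 0.0217, 0.2442]
orientation: [[0.031, 0.999, -0.007], [1.0, -0.031, -0.0], [-0.0, -0.007, -1.0]]
contact_force: [0.2, -0.5, -2.4]
width: 0.061
grip_force: 65.8
```

```bash
python3 - <<'E'
from h import *
snap('wrist','w8')
z=np.load('/tmp/w8.npz');cv2.imwrite('pics/c8.png',z['im'][:,:,::-1])
go(.582,.0229,.182)
E
```

```text
t 15.35 p [0.5809 0.0216 0.2457] yaw 1.5396 z [-5.1e-03 -2.0e-04 -1.0e+00] F [ 1.1 -0.7 -0.6] w 0.061 g 65.79950451850891
shift cm [0.14 0.14 6.37]
```

{"name": "arm_command", "arguments": {
  "plan": [
    [[0.05,0.1,2],[0,0,0],5.8],
    [[0.05,0.1,4],[0,0,0],5.8],
    [[0.05,0.1,5.2],[0,0,0],5.8],
    [[0.05,0.1,5.8],[0,0,0],5.8],
    [[0.05,0.1,5.8],[0,0,0],5.8],
    [[0.05,0.1,5.8],[0,0,0],5.8],
    [[0.05,0.1,5.8],[0,0,0],5.8]
  ]
}}

```text
time_s: 16.05
position: [0.5835, 0.0225, 0.1906]
orientation: [[0.031, 1.0, 0.001], [1.0, -0.031, 0.0], [0.0, 0.001, -1.0]]
contact_force: [-0.5, -0.5, -2.6]
width: 0.0609
grip_force: 65.8
```

```bash
python3 - <<'E'
from h import *
go(.582,.0229,.182)
E
```

```text
t 16.05 p [0.5835 0.0225 0.1906] yaw 1.54 z [ 0.0014  0.     -1.    ] F [-0.5 -0.5 -2.6] w 0.0609 g 65.79976558685303
shift cm [ 0.04 -0.15  0.86]
```

{"name": "arm_command", "arguments": {
  "plan": [
    [[0,-0.12,0.4],[0,0,0],5.8],
    [[0,-0.12,0.6],[0,0,0],5.8],
    [[0,-0.12,0.8],[0,0,0],5.8],
    [[0,-0.12,0.9],[0,0,0],5.8],
    [[0,-0.12,0.9],[0,0,0],5.8]
  ]
}}

```text
time_s: 16.55
position: [0.5819, 0.0226, 0.1819]
orientation: [[0.031, 1.0, -0.0], [1.0, -0.031, 0.0], [0.0, -0.0, -1.0]]
contact_force: [-5.6, -0.5, 12.7]
width: 0.0614
grip_force: 67.4
```

Contact on the pad at 12.7 N. I release, rise and check.

{"name": "arm_command", "arguments": {
  "plan": [
    [[0,0,0],[0,0,0],7.4],
    [[0,0,0],[0,0,0],7.4],
    [[0,0,0],[0,0,0],7.4],
    [[0,0,-2],[0,0,0],7.4],
    [[0,0,-6],[0,0,0],7.4],
    [[0,0,-11],[0,0,0],7.4],
    [[0,0,-13],[0,0,0],7.4],
    [[0,0,-13],[0,0,0],7.4]
  ]
}}

```text
time_s: 17.35
position: [0.5832, 0.0226, 0.3143]
orientation: [[0.031, 1.0, 0.007], [1.0, -0.031, 0.0], [0.0, 0.007, -1.0]]
contact_force: [-0.2, 0.3, -0.3]
width: 0.0736
grip_force: 0.0
```

```bash
python3 - <<'E'
from h import *
st();snap('wrist','w9')
comps(300,'w9',.017,.025,(.5,.66,-.06,.11),True)
comps(300,'w9',.005,.0105,(.5,.66,-.16,.31),True)
comps(100,'w9',.065,.073,(.5,.66,-.06,.31),True)
go(.600,-.3047,.31)
E
```

```text
t 17.35 p [0.5832 0.0226 0.3143] yaw 1.54 z [ 6.8e-03  1.0e-04 -1.0e+00] F [-0.2  0.3 -0.3] w 0.0736 g 0.0
w9 px [273.6 203.8] n 4225 mean [0.5802 0.0234 0.021 ] rect 580.1 22.3 [63.1 63.5] 4.8 zmed 0.021 rgb [150. 150. 151.] fill 4225
w9 px [275.4 172.1] n 23374 mean [0.5825 0.0449 0.008 ] rect 581.4 33.0 [269.9 110.8] 87.7 zmed 0.008 rgb [ 98.  97. 104.] fill 23374
w9 px [275.7  70.6] n 3978 mean [0.5853 0.1283 0.069 ] rect 585.1 128.0 [55.9 34.4] 88.1 zmed 0.069 rgb [180. 172. 174.] fill 3978
t 17.4 p [0.5823 0.0226 0.3121] yaw 1.54 z [ 3.3e-03  1.0e-04 -1.0e+00] F [-0.8  0.2 -1. ] w 0.0738 g 0.0
shift cm [-32.66   2.77   0.22]
```

Disc a lies flat with its top at 21 mm, within 1 mm of the pad centre worked out from the plate. Next is disc b.

{"name": "arm_command", "arguments": {
  "plan": [
    [[-4.8,0.4,0],[0,0,0],7.2],
    [[-9.6,0.8,0],[0,0,0],7.2],
    [[-14.4,1.2,0],[0,0,0],7.2],
    [[-19.2,1.6,0],[0,0,0],7.2],
    [[-24,2,0],[0,0,0],7.2],
    [[-28.5,2.4,0],[0,0,0],7.2],
    [[-31.5,2.7,0],[0,0,0],7.2],
    [[-32.6,2.8,0],[0,0,0],7.2]
  ]
}}

```text
time_s: 18.2
position: [0.5991, -0.307, 0.3083]
orientation: [[0.034, 0.999, -0.002], [0.999, -0.034, 0.001], [0.001, -0.002, -1.0]]
contact_force: [-0.1, 0.0, 0.2]
width: 0.0721
grip_force: 0.0
```

{"name": "arm_command", "arguments": {
  "plan": [
    [[0,0,2],[0,0,0],7.2],
    [[0,0,4],[0,0,0],7.2],
    [[0,0,4],[0,0,0],7.2],
    [[0,0,4],[0,0,0],7.2]
  ]
}}

```text
time_s: 18.6
position: [0.5996, -0.3032, 0.2695]
orientation: [[0.03, 1.0, -0.002], [1.0, -0.03, 0.001], [0.001, -0.002, -1.0]]
contact_force: [-0.4, -0.5, 0.7]
width: 0.072
grip_force: 0.0
```

```bash
python3 - <<'E'
from h import *
snap('wrist','w10');
comps(200,'w10',.0045,.014,(0.45,0.7,-.42,-.1),True)
go(.600,-.3047,.170)
E
```

```text
w10 px [402.9  88.3] n 287 mean [ 0.6911 -0.2065  0.0095] rect 693.4 -204.7 [13.2 53.1] 0.0 zmed 0.0096 rgb [51. 36. 26.] fill 287
w10 px [208.5  99.8] n 4553 mean [ 0.5512 -0.2136  0.009 ] rect 550.7 -213.8 [55.  54.7] 0.0 zmed 0.0091 rgb [104.  54.  16.] fill 4553
w10 px [281.  219.4] n 4052 mean [ 0.5999 -0.3045  0.0089] rect 599.8 -305.9 [54.8 56. ] 0.6 zmed 0.009 rgb [125. 124. 126.] fill 4052
w10 px [393.1 234.4] n 1422 mean [ 0.6892 -0.3202  0.0088] rect 687.8 -322.0 [54.3 24.3] 90.0 zmed 0.0089 rgb [145.  33.  31.] fill 1422
t 18.65 p [ 0.6    -0.3035  0.2706] yaw 1.5407 z [-6.e-04  4.e-04 -1.e+00] F [-0.5  0.2 -0.2] w 0.072 g 0.0
shift cm [-1.200e-01  1.000e-02  1.006e+01]
```

Disc b measures (0.600,-0.305) and is centred. I grip and lift it.

{"name": "arm_command", "arguments": {
  "plan": [
    [[-0.1,0,4],[0,0,0],7.2],
    [[-0.1,0,7],[0,0,0],7],
    [[-0.1,0,9],[0,0,0],7],
    [[-0.1,0,10.0],[0,0,0],7],
    [[-0.1,0,10.0],[0,0,0],7],
    [[-0.1,0,10.0],[0,0,0],7]
  ]
}}

```text
time_s: 19.25
position: [0.6004, -0.3054, 0.1718]
orientation: [[0.031, 1.0, 0.001], [1.0, -0.031, -0.001], [-0.001, 0.001, -1.0]]
contact_force: [-0.4, 0.9, 0.3]
width: 0.0703
grip_force: 0.0
```

{"name": "arm_command", "arguments": {
  "plan": [
    [[0,0,0],[0,0,0],5],
    [[0,0,0],[0,0,0],5],
    [[0,0,0],[0,0,0],5],
    [[0,0,0],[0,0,0],5],
    [[0,0,0],[0,0,0],5],
    [[0,0,0],[0,0,0],5]
  ]
}}

```text
time_s: 19.85
position: [0.6006, -0.3055, 0.1731]
orientation: [[0.031, 1.0, 0.003], [1.0, -0.031, -0.001], [-0.001, 0.003, -1.0]]
contact_force: [-0.5, 0.5, 5.3]
width: 0.0529
grip_force: 61.4
```

{"name": "arm_command", "arguments": {
  "plan": [
    [[0,0,-0.5],[0,0,0],5],
    [[0,0,-1.5],[0,0,0],5],
    [[0,0,-4],[0,0,0],5],
    [[0,0,-8],[0,0,0],5],
    [[0,0,-12],[0,0,0],5],
    [[0,0,-14],[0,0,0],5],
    [[0,0,-14],[0,0,0],5]
  ]
}}

```text
time_s: 20.55
position: [0.6009, -0.3057, 0.3156]
orientation: [[0.031, 1.0, 0.007], [1.0, -0.031, -0.004], [-0.003, 0.007, -1.0]]
contact_force: [0.7, -0.6, -1.8]
width: 0.0527
grip_force: 63.3
```

```bash
python3 - <<'E'
from h import *
snap('wrist','w11');s=r.sense()['position']
comps(300,'w11',s[2]-.167,s[2]-.153,(s[0]-.05,s[0]+.05,s[1]-.05,s[1]+.05),True)
go(.581,.0228,.31)
E
```

```text
w11 px [277.2 278.5] n 9881 mean [ 0.6002 -0.3033  0.1517] rect 603.0 -303.2 [63.9 57.5] 35.2 zmed 0.1515 rgb [82. 82. 83.] fill 9881
t 20.6 p [ 0.6001 -0.3053  0.3131] yaw 1.54 z [ 0.0035 -0.0019 -1.    ] F [ 0.7  1.4 -1.2] w 0.0526 g 63.297858238220215
shift cm [32.74 -2.93  0.24]
```

{"name": "arm_command", "arguments": {
  "plan": [
    [[4.8,-0.4,0],[0,0,0],5],
    [[9.6,-0.8,0],[0,0,0],5],
    [[14.4,-1.3,0],[0,0,0],5],
    [[19.2,-1.7,0],[0,0,0],5],
    [[24,-2.2,0],[0,0,0],5],
    [[28.5,-2.6,0],[0,0,0],5],
    [[31.5,-2.9,0],[0,0,0],5],
    [[32.7,-2.93,0],[0,0,0],5]
  ]
}}

```text
time_s: 21.4
position: [0.5794, 0.0253, 0.3091]
orientation: [[0.028, 1.0, -0.003], [1.0, -0.028, 0.0], [0.0, -0.003, -1.0]]
contact_force: [0.1, -0.5, -1.8]
width: 0.0531
grip_force: 63.3
```

{"name": "arm_command", "arguments": {
  "plan": [
    [[0,0,3],[0,0,0],5],
    [[0,0,6],[0,0,0],5],
    [[0,0,9],[0,0,0],5],
    [[0,0,10],[0,0,0],5],
    [[0,0,10.5],[0,0,0],5],
    [[0,0,10.5],[0,0,0],5],
    [[0,0,10.5],[0,0,0],5]
  ]
}}

```text
time_s: 22.1
position: [0.5812, 0.0224, 0.2067]
orientation: [[0.031, 1.0, 0.002], [1.0, -0.031, 0.0], [0.0, 0.002, -1.0]]
contact_force: [0.5, 0.2, -1.4]
width: 0.0531
grip_force: 63.4
```

```bash
python3 - <<'E'
from h import *
go(.581,.0226,.194)
E
```

```text
t 22.1 p [0.5812 0.0224 0.2067] yaw 1.5397 z [ 0.0017  0.     -1.    ] F [ 0.5  0.2 -1.4] w 0.0531 g 63.404656648635864
shift cm [ 0.02 -0.02  1.27]
```

{"name": "arm_command", "arguments": {
  "plan": [
    [[0,0,0.6],[0,0,0],5],
    [[0,0,0.9],[0,0,0],5],
    [[0,0,1.1],[0,0,0],5],
    [[0,0,1.2],[0,0,0],5],
    [[0,0,1.3],[0,0,0],5],
    [[0,0,1.3],[0,0,0],5]
  ]
}}

```text
time_s: 22.7
position: [0.5806, 0.0226, 0.194]
orientation: [[0.031, 1.0, -0.0], [1.0, -0.031, -0.0], [-0.0, 0.0, -1.0]]
contact_force: [-4.2, 0.0, 12.2]
width: 0.0527
grip_force: 65.0
```

{"name": "arm_command", "arguments": {
  "plan": [
    [[0,0,0],[0,0,0],6.6],
    [[0,0,0],[0,0,0],6.6],
    [[0,0,0],[0,0,0],6.6],
    [[0,0,-2],[0,0,0],6.6],
    [[0,0,-6],[0,0,0],6.6],
    [[0,0,-10],[0,0,0],6.6],
    [[0,0,-11.5],[0,0,0],6.6],
    [[0,0,-11.5],[0,0,0],6.6]
  ]
}}

```text
time_s: 23.5
position: [0.5814, 0.0226, 0.31]
orientation: [[0.031, 1.0, 0.005], [1.0, -0.031, 0.0], [0.0, 0.005, -1.0]]
contact_force: [0.6, -0.6, -0.7]
width: 0.0658
grip_force: 0.0
```

```bash
python3 - <<'E'
from h import *
snap('wrist','w12');snap('top','t12')
comps(300,'w12',.026,.034,(.5,.66,-.06,.11),True)
comps(30,'t12',.0045,.014,(0.25,0.65,-.42,.42))
go(.5807,.2922,.29)
E
```

```text
w12 px [274.9 208.3] n 3545 mean [0.579  0.0237 0.03  ] rect 579.1 22.8 [55.2 55.2] 25.2 zmed 0.03 rgb [149. 149. 151.] fill 3545
t12 px [235.9 199. ] n 525 mean [0.584  0.1447 0.0089] rect 587.1 144.3 [ 54.4 115. ] 88.2 zmed 0.0088 rgb [51. 52. 53.] fill 525
t12 px [327.  197.4] n 235 mean [ 0.5886 -0.0902  0.0086] rect 578.6 -88.6 [112.   29.3] 2.7 zmed 0.0085 rgb [71. 72. 74.] fill 235
t12 px [178.1 200.2] n 255 mean [0.5807 0.2934 0.0094] rect 580.2 293.4 [48.6 46.8] 17.2 zmed 0.0095 rgb [78. 79. 77.] fill 255
t12 px [374. 212.] n 342 mean [ 0.5509 -0.2108  0.0091] rect 550.3 -210.1 [55.  59.6] 54.5 zmed 0.0091 rgb [104.  69.  34.] fill 342
t12 px [266.5 208.7] n 144 mean [0.559  0.0656 0.0089] rect 561.0 61.9 [31.6 41.3] 0.4 zmed 0.0088 rgb [45. 46. 47.] fill 144
t12 px [299.3 208.5] n 152 mean [ 0.5596 -0.0187  0.0089] rect 562.1 -14.2 [28.8 49.2] 0.3 zmed 0.0089 rgb [67. 68. 70.] fill 152
t12 px [149.8 247.3] n 184 mean [0.4599 0.3632 0.0096] rect 460.6 363.5 [43.2 37.9] 81.5 zmed 0.0098 rgb [74. 75. 74.] fill 184
t 23.6 p [0.5802 0.0226 0.3069] yaw 1.54 z [-8.e-04 -0.e+00 -1.e+00] F [ 0.6  0.9 -0.4] w 0.0659 g 0.0
shift cm [26.95 -0.78  1.69]
```

Disc b sits flat, top at 30 mm, about 2 mm off centre. Next is disc c.

{"name": "arm_command", "arguments": {
  "plan": [
    [[4.8,-0.1,0],[0,0,0],6.4],
    [[9.6,-0.3,0],[0,0,0],6.4],
    [[14.4,-0.5,0],[0,0,0],6.4],
    [[19.2,-0.6,0],[0,0,0],6.4],
    [[23,-0.7,0],[0,0,0],6.4],
    [[26,-0.8,2],[0,0,0],6.4],
    [[27,-0.8,4],[0,0,0],6.4],
    [[27,-0.8,4],[0,0,0],6.4]
  ]
}}

```text
time_s: 24.4
position: [0.5788, 0.2936, 0.2626]
orientation: [[0.028, 1.0, -0.008], [1.0, -0.028, -0.004], [-0.004, -0.007, -1.0]]
contact_force: [-1.3, -0.2, -1.3]
width: 0.0639
grip_force: 0.0
```

```bash
python3 - <<'E'
from h import *
snap('wrist','w13');
comps(200,'w13',.0045,.014,(0.4,0.65,.2,.42),True)
go(.5807,.2922,.1725)
E
```

```text
w13 px [120.1 135. ] n 1955 mean [0.4606 0.3626 0.0089] rect 459.4 362.5 [39.7 39.4] 68.2 zmed 0.009 rgb [78. 78. 79.] fill 1955
w13 px [284.8 218.7] n 3166 mean [0.5806 0.2941 0.0089] rect 580.7 293.0 [47.4 47.4] 7.5 zmed 0.009 rgb [122. 121. 123.] fill 3166
w13 px [137.8 289.8] n 399 mean [0.4524 0.2319 0.0093] rect 449.3 232.7 [15.7 57.3] 71.9 zmed 0.0093 rgb [37. 38. 39.] fill 399
t 24.45 p [0.5795 0.2927 0.2642] yaw 1.5415 z [-0.0059 -0.003  -1.    ] F [-0.6 -0.6  0.7] w 0.0636 g 0.0
shift cm [-0.02  0.17  9.17]
```

{"name": "arm_command", "arguments": {
  "plan": [
    [[0.1,0.05,4],[0,0,0],6.4],
    [[0.1,0.05,7],[0,0,0],6.2],
    [[0.1,0.05,8.6],[0,0,0],6.2],
    [[0.1,0.05,9.4],[0,0,0],6.2],
    [[0.1,0.05,9.4],[0,0,0],6.2],
    [[0.1,0.05,9.4],[0,0,0],6.2]
  ]
}}

```text
time_s: 25.05
position: [0.5821, 0.2937, 0.1749]
orientation: [[0.031, 1.0, 0.002], [1.0, -0.031, 0.001], [0.001, 0.002, -1.0]]
contact_force: [-0.2, 0.9, -0.3]
width: 0.0619
grip_force: 0.0
```

{"name": "arm_command", "arguments": {
  "plan": [
    [[0,0,0],[0,0,0],4.2],
    [[0,0,0],[0,0,0],4.2],
    [[0,0,0],[0,0,0],4.2],
    [[0,0,0],[0,0,0],4.2],
    [[0,0,0],[0,0,0],4.2],
    [[0,0,0],[0,0,0],4.2]
  ]
}}

```text
time_s: 25.65
position: [0.5821, 0.294, 0.1759]
orientation: [[0.031, 1.0, 0.002], [1.0, -0.031, 0.001], [0.001, 0.002, -1.0]]
contact_force: [-1.6, -1.3, 7.3]
width: 0.0442
grip_force: 60.0
```

{"name": "arm_command", "arguments": {
  "plan": [
    [[0,0,-0.5],[0,0,0],4.2],
    [[0,0,-1.5],[0,0,0],4.2],
    [[0,0,-4],[0,0,0],4.2],
    [[0,0,-8],[0,0,0],4.2],
    [[0,0,-12],[0,0,0],4.2],
    [[0,0,-13.5],[0,0,0],4.2],
    [[0,0,-13.5],[0,0,0],4.2]
  ]
}}

```text
time_s: 26.35
position: [0.5822, 0.2941, 0.312]
orientation: [[0.031, 1.0, 0.005], [1.0, -0.031, 0.003], [0.003, 0.005, -1.0]]
contact_force: [0.1, 0.1, -1.6]
width: 0.0441
grip_force: 61.4
```

```bash
python3 - <<'E'
from h import *
snap('wrist','w14');s=r.sense()['position']
comps(300,'w14',s[2]-.169,s[2]-.155,(s[0]-.05,s[0]+.05,s[1]-.05,s[1]+.05),True)
go(.5815,.0223,.31)
E
```

```text
w14 px [276.3 278.7] n 7057 mean [0.5808 0.2961 0.1453] rect 582.5 297.1 [53.8 52.6] 36.1 zmed 0.145 rgb [82. 81. 83.] fill 7057
t 26.4 p [0.5814 0.2937 0.3096] yaw 1.5401 z [ 1.8e-03  8.0e-04 -1.0e+00] F [-0.8  0.1 -2.1] w 0.0443 g 61.4246928691864
shift cm [-27.13   0.84  -0.06]
```

{"name": "arm_command", "arguments": {
  "plan": [
    [[-4.8,0.1,0],[0,0,0],4.2],
    [[-9.6,0.3,0],[0,0,0],4.2],
    [[-14.4,0.5,0],[0,0,0],4.2],
    [[-19.2,0.6,0],[0,0,0],4.2],
    [[-23,0.7,0],[0,0,0],4.2],
    [[-26,0.84,0],[0,0,0],4.2],
    [[-27.1,0.84,0],[0,0,0],4.2],
    [[-27.1,0.84,0],[0,0,0],4.2]
  ]
}}

```text
time_s: 27.2
position: [0.5808, 0.0214, 0.3069]
orientation: [[0.033, 0.999, -0.003], [0.999, -0.033, 0.0], [-0.0, -0.003, -1.0]]
contact_force: [0.6, 1.1, -2.0]
width: 0.0442
grip_force: 61.4
```

{"name": "arm_command", "arguments": {
  "plan": [
    [[0,0,3],[0,0,0],4.2],
    [[0,0,6],[0,0,0],4.2],
    [[0,0,8.5],[0,0,0],4.2],
    [[0,0,9.4],[0,0,0],4.2],
    [[0,0,9.4],[0,0,0],4.2],
    [[0,0,9.4],[0,0,0],4.2]
  ]
}}

```text
time_s: 27.8
position: [0.5819, 0.0233, 0.2151]
orientation: [[0.03, 1.0, 0.0], [1.0, -0.03, 0.0], [0.0, 0.0, -1.0]]
contact_force: [0.4, -0.3, -1.1]
width: 0.0444
grip_force: 61.5
```

```bash
python3 - <<'E'
from h import *
go(.5815,.0222,.2055)
E
```

```text
t 27.8 p [0.5819 0.0233 0.2151] yaw 1.5408 z [ 5.e-04  1.e-04 -1.e+00] F [ 0.4 -0.3 -1.1] w 0.0444 g 61.501407623291016
shift cm [-0.11 -0.03  0.96]
```

{"name": "arm_command", "arguments": {
  "plan": [
    [[-0.05,0,0.4],[0,0,0],4.2],
    [[-0.05,0,0.6],[0,0,0],4.2],
    [[-0.05,0,0.8],[0,0,0],4.2],
    [[-0.05,0,0.9],[0,0,0],4.2],
    [[-0.05,0,1.0],[0,0,0],4.2],
    [[-0.05,0,1.0],[0,0,0],4.2]
  ]
}}

```text
time_s: 28.4
position: [0.5816, 0.022, 0.2059]
orientation: [[0.031, 1.0, 0.0], [1.0, -0.031, -0.0], [0.0, 0.0, -1.0]]
contact_force: [-3.9, 0.2, 10.4]
width: 0.0444
grip_force: 63.0
```

{"name": "arm_command", "arguments": {
  "plan": [
    [[0,0,0],[0,0,0],5.8],
    [[0,0,0],[0,0,0],5.8],
    [[0,0,0],[0,0,0],5.8],
    [[0,0,-2],[0,0,0],5.8],
    [[0,0,-6],[0,0,0],5.8],
    [[0,0,-9],[0,0,0],5.8],
    [[0,0,-10.5],[0,0,0],5.8],
    [[0,0,-10.5],[0,0,0],5.8]
  ]
}}

```text
time_s: 29.2
position: [0.5822, 0.0221, 0.3116]
orientation: [[0.031, 1.0, 0.004], [1.0, -0.031, 0.0], [0.0, 0.004, -1.0]]
contact_force: [0.1, 0.7, -0.2]
width: 0.0584
grip_force: 0.0
```

```bash
python3 - <<'E'
from h import *
snap('wrist','w15');snap('top','t15')
comps(300,'w15',.035,.043,(.5,.66,-.06,.11),True)
comps(100,'t15',.0045,.014,(0.25,0.65,.17,.42))
go(.4600,.3622,.31)
E
```

```text
w15 px [275.5 212.8] n 2735 mean [0.58   0.0219 0.0389] rect 580.0 21.1 [47.3 46.8] 89.3 zmed 0.0389 rgb [149. 148. 150.] fill 2735
t15 px [150.1 247.3] n 176 mean [0.4598 0.3623 0.0094] rect 460.7 362.3 [38.6 40.7] 46.3 zmed 0.0098 rgb [74. 75. 73.] fill 176
t 29.3 p [0.5811 0.0221 0.3089] yaw 1.5399 z [-0.001  0.    -1.   ] F [-0.2 -0.2  0.4] w 0.0581 g 0.0
shift cm [ 33.62 -13.15  -0.1 ]
```

Disc c sits flat, top at 39 mm and centred. Next is disc d.

{"name": "arm_command", "arguments": {
  "plan": [
    [[4.5,-1.7,0],[0,0,0],5.6],
    [[9,-3.5,0],[0,0,0],5.6],
    [[13.5,-5.2,0],[0,0,0],5.6],
    [[18,-7,0],[0,0,0],5.6],
    [[22.5,-8.8,0],[0,0,0],5.6],
    [[27,-10.5,0],[0,0,0],5.6],
    [[31,-12.1,0],[0,0,0],5.6],
    [[33.6,-13.15,0],[0,0,0],5.6]
  ]
}}

```text
time_s: 30.1
position: [0.4586, 0.3642, 0.3074]
orientation: [[0.029, 1.0, -0.003], [1.0, -0.029, -0.002], [-0.002, -0.003, -1.0]]
contact_force: [0.0, -0.6, -0.5]
width: 0.0559
grip_force: 0.0
```

{"name": "arm_command", "arguments": {
  "plan": [
    [[0,0,2],[0,0,0],5.6],
    [[0,0,4],[0,0,0],5.6],
    [[0,0,4],[0,0,0],5.6],
    [[0,0,4],[0,0,0],5.6]
  ]
}}

```text
time_s: 30.5
position: [0.46, 0.3616, 0.2682]
orientation: [[0.031, 1.0, -0.003], [1.0, -0.031, -0.002], [-0.002, -0.003, -1.0]]
contact_force: [0.7, 0.1, -0.1]
width: 0.0558
grip_force: 0.0
```

```bash
python3 - <<'E'
from h import *
snap('wrist','w16');
comps(200,'w16',.0045,.014,(0.4,0.65,.25,.42),True)
go(.4600,.3622,.174)
E
```

```text
w16 px [279.5 214.8] n 2127 mean [0.4591 0.3636 0.0089] rect 458.9 362.8 [39.5 38.8] 89.0 zmed 0.009 rgb [117. 117. 119.] fill 2127
t 30.55 p [0.4604 0.3618 0.2691] yaw 1.5397 z [-1.2e-03 -9.0e-04 -1.0e+00] F [ 0.4  0.1 -0.2] w 0.0559 g 0.0
shift cm [ 0.05 -0.03  9.51]
```

{"name": "arm_command", "arguments": {
  "plan": [
    [[0.1,-0.1,4],[0,0,0],5.6],
    [[0.1,-0.1,7],[0,0,0],5.4],
    [[0.1,-0.1,8.6],[0,0,0],5.4],
    [[0.1,-0.1,9.6],[0,0,0],5.4],
    [[0.1,-0.1,9.6],[0,0,0],5.4],
    [[0.1,-0.1,9.6],[0,0,0],5.4]
  ]
}}

```text
time_s: 31.15
position: [0.46, 0.3633, 0.1747]
orientation: [[0.031, 1.0, 0.001], [1.0, -0.031, 0.001], [0.001, 0.001, -1.0]]
contact_force: [-0.6, 0.1, 0.4]
width: 0.0538
grip_force: 0.0
```

{"name": "arm_command", "arguments": {
  "plan": [
    [[0,0,0],[0,0,0],3.4],
    [[0,0,0],[0,0,0],3.4],
    [[0,0,0],[0,0,0],3.4],
    [[0,0,0],[0,0,0],3.4],
    [[0,0,0],[0,0,0],3.4],
    [[0,0,0],[0,0,0],3.4]
  ]
}}

```text
time_s: 31.75
position: [0.46, 0.3634, 0.1756]
orientation: [[0.031, 1.0, 0.002], [1.0, -0.031, 0.002], [0.002, 0.002, -1.0]]
contact_force: [-0.7, -1.6, 6.6]
width: 0.0368
grip_force: 59.2
```

{"name": "arm_command", "arguments": {
  "plan": [
    [[0,0,-0.5],[0,0,0],3.4],
    [[0,0,-1.5],[0,0,0],3.4],
    [[0,0,-4],[0,0,0],3.4],
    [[0,0,-8],[0,0,0],3.4],
    [[0,0,-12],[0,0,0],3.4],
    [[0,0,-13.5],[0,0,0],3.4],
    [[0,0,-13.5],[0,0,0],3.4]
  ]
}}

```text
time_s: 32.45
position: [0.46, 0.3635, 0.3118]
orientation: [[0.031, 1.0, 0.005], [1.0, -0.031, 0.003], [0.004, 0.004, -1.0]]
contact_force: [0.6, -0.5, -1.5]
width: 0.0367
grip_force: 60.2
```

```bash
python3 - <<'E'
from h import *
snap('wrist','w17');s=r.sense()['position']
comps(300,'w17',s[2]-.171,s[2]-.157,(s[0]-.05,s[0]+.05,s[1]-.05,s[1]+.05),True)
go(.5815,.0223,.31)
E
```

```text
w17 px [277.3 278.3] n 5205 mean [0.459  0.3661 0.1452] rect 459.2 368.9 [48.  47.9] 42.9 zmed 0.1451 rgb [74. 74. 75.] fill 5205
t 32.5 p [0.4594 0.363  0.3096] yaw 1.54 z [ 0.0017  0.0013 -1.    ] F [-0.8  0.6 -2. ] w 0.0365 g 60.18399953842163
shift cm [-33.68  13.25  -0.06]
```

{"name": "arm_command", "arguments": {
  "plan": [
    [[-4.5,1.8,0],[0,0,0],3.4],
    [[-9,3.5,0],[0,0,0],3.4],
    [[-13.5,5.3,0],[0,0,0],3.4],
    [[-18,7,0],[0,0,0],3.4],
    [[-22.5,8.8,0],[0,0,0],3.4],
    [[-27,10.6,0],[0,0,0],3.4],
    [[-31,12.2,0],[0,0,0],3.4],
    [[-33.7,13.25,0],[0,0,0],3.4]
  ]
}}

```text
time_s: 33.3
position: [0.5814, 0.0193, 0.3063]
orientation: [[0.033, 0.999, -0.004], [0.999, -0.033, -0.0], [-0.0, -0.004, -1.0]]
contact_force: [-0.2, 0.3, -1.1]
width: 0.0364
grip_force: 60.2
```

{"name": "arm_command", "arguments": {
  "plan": [
    [[0,0,2],[0,0,0],3.4],
    [[0,0,5],[0,0,0],3.4],
    [[0,0,7.5],[0,0,0],3.4],
    [[0,0,8.4],[0,0,0],3.4],
    [[0,0,8.4],[0,0,0],3.4],
    [[0,0,8.4],[0,0,0],3.4]
  ]
}}

```text
time_s: 33.9
position: [0.5815, 0.0222, 0.2246]
orientation: [[0.031, 1.0, -0.001], [1.0, -0.031, -0.0], [-0.0, -0.001, -1.0]]
contact_force: [0.7, -1.0, -0.8]
width: 0.0365
grip_force: 60.2
```

```bash
python3 - <<'E'
from h import *
go(.5815,.0222,.2142)
E
```

```text
t 33.9 p [0.5815 0.0222 0.2246] yaw 1.5402 z [-7.e-04 -0.e+00 -1.e+00] F [ 0.7 -1.  -0.8] w 0.0365 g 60.24230360984802
shift cm [ 0.   -0.    1.04]
```

{"name": "arm_command", "arguments": {
  "plan": [
    [[0,0,0.5],[0,0,0],3.4],
    [[0,0,0.8],[0,0,0],3.4],
    [[0,0,0.9],[0,0,0],3.4],
    [[0,0,1.0],[0,0,0],3.4],
    [[0,0,1.05],[0,0,0],3.4],
    [[0,0,1.05],[0,0,0],3.4]
  ]
}}

```text
time_s: 34.5
position: [0.5815, 0.0221, 0.2146]
orientation: [[0.031, 1.0, 0.0], [1.0, -0.031, 0.0], [0.0, 0.0, -1.0]]
contact_force: [-1.0, 0.4, 2.6]
width: 0.0365
grip_force: 60.7
```

{"name": "arm_command", "arguments": {
  "plan": [
    [[0,0,0],[0,0,0],5],
    [[0,0,0],[0,0,0],5],
    [[0,0,0],[0,0,0],5],
    [[0,0,-2],[0,0,0],5],
    [[0,0,-6],[0,0,0],5],
    [[0,0,-9],[0,0,0],5],
    [[0,0,-10],[0,0,0],5],
    [[0,0,-10],[0,0,0],5]
  ]
}}

```text
time_s: 35.3
position: [0.5819, 0.0221, 0.3157]
orientation: [[0.031, 1.0, 0.003], [1.0, -0.031, 0.0], [0.0, 0.003, -1.0]]
contact_force: [0.3, 1.0, -0.5]
width: 0.0498
grip_force: 0.0
```

```bash
python3 - <<'E'
from h import *
snap('wrist','w18');snap('top','t18')
comps(300,'w18',.044,.052,(.5,.66,-.06,.11),True)
comps(30,'t18',.054,.064,(0.3,0.65,-.2,.42))
comps(20,'t18',.075,.1,(0.3,0.6,-.14,.42))
comps(20,'t18',.005,.03,(0.3,0.6,-.4,.42))
go(.4741,-.0661,.32)
E
```

```text
w18 px [275.9 214.6] n 1974 mean [0.5799 0.0221 0.0479] rect 579.9 21.5 [39.2 39. ] 45.3 zmed 0.048 rgb [146. 146. 148.] fill 1974
t18 px [324.2 205.5] n 97 mean [ 0.5632 -0.079   0.0597] rect 556.6 -81.2 [77.8 14.2] 4.7 zmed 0.0597 rgb [87. 89. 87.] fill 97
t18 px [206.9 253. ] n 42 mean [0.4459 0.207  0.0832] rect 445.9 206.6 [14.5 15.3] 0.0 zmed 0.0833 rgb [12. 12. 12.] fill 42
t18 px [328.3 208.7] n 124 mean [ 0.5592 -0.0934  0.0088] rect 561.4 -93.1 [77.7 18.7] 1.6 zmed 0.0083 rgb [73. 74. 76.] fill 124
t18 px [235.6 210.9] n 303 mean [0.5531 0.1451 0.0098] rect 559.3 144.4 [55.1 57.5] 81.9 zmed 0.0092 rgb [36. 37. 38.] fill 303
t18 px [298.6 208. ] n 200 mean [ 0.5607 -0.0169  0.0111] rect 563.1 -11.9 [39.2 56.4] 3.7 zmed 0.0095 rgb [66. 68. 69.] fill 200
t18 px [374.3 211.8] n 353 mean [ 0.5514 -0.2115  0.0096] rect 550.7 -211.8 [56.2 55.6] 27.0 zmed 0.0096 rgb [104.  69.  33.] fill 353
t18 px [268.1 208.7] n 180 mean [0.559  0.0614 0.0112] rect 561.6 59.2 [33.7 49.4] 5.6 zmed 0.01 rgb [45. 46. 47.] fill 180
t 35.4 p [0.581  0.022  0.3133] yaw 1.54 z [-0.0013 -0.     -1.    ] F [-0.7  0.8 -0.5] w 0.0504 g 0.0
shift cm [ -9.14 -10.42  -0.66]
```

View pics/w18.png

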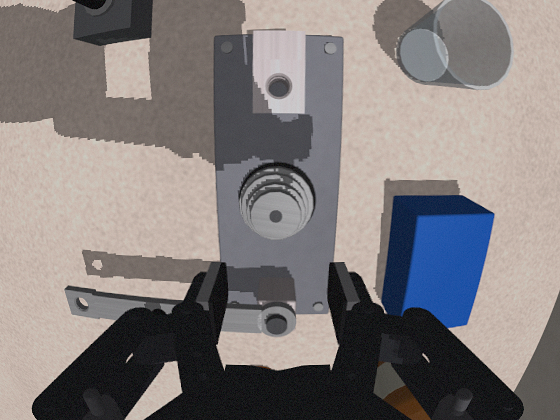

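The stack looks well centred at (276,200), top at 48 mm and below the bar's 51 mm underside. The bar is still open, and the pin is in the rest at the top left. I now grip the handle again.

{"name": "arm_command", "arguments": {
  "plan": [
    [[-3,-3.5,0],[0,0,0],4.6],
    [[-6,-7,0],[0,0,0],4.6],
    [[-8.5,-9.6,0],[0,0,0],4.6],
    [[-9.15,-10.4,0],[0,0,0],4.6],
    [[-9.15,-10.4,0],[0,0,0],4.6],
    [[-9.15,-10.4,0],[0,0,0],4.6],
    [[-9.15,-10.4,3],[0,0,0],4.6],
    [[-9.15,-10.4,3],[0,0,0],4.6]
  ]
}}

```text
time_s: 36.2
position: [0.4747, -0.0653, 0.2818]
orientation: [[0.03, 1.0, -0.004], [1.0, -0.03, 0.001], [0.001, -0.004, -1.0]]
contact_force: [-0.6, -0.4, 0.2]
width: 0.0458
grip_force: 0.0
```

```bash
python3 - <<'E'
from h import *
snap('wrist','w19');snap('side','s19')
comps(60,'w19',.085,.097,(0.42,0.53,-.12,-.0),True)
comps(10,'s19',.075,.097,(0.42,0.53,-.12,-.0))
go(.4741,-.0661,.251)
E
```

```text
w19 px [278.7 258.3] n 686 mean [ 0.4728 -0.0637  0.092 ] rect 472.7 -65.2 [15.3 15.5] 38.8 zmed 0.0927 rgb [34. 33. 34.] fill 686
s19 px [339.1 185. ] n 65 mean [ 0.4732 -0.061   0.087 ] rect 473.8 -62.8 [15. 18.] 60.6 zmed 0.0881 rgb [74. 69. 64.] fill 65
t 36.3 p [ 0.4753 -0.0656  0.2838] yaw 1.5411 z [-1.6e-03  3.0e-04 -1.0e+00] F [-0.7  0.1 -0.1] w 0.046 g 0.0
shift cm [-0.06 -0.11  3.28]
```

The handle is between the fingers. I lower, grip and swing the bar shut.

{"name": "arm_command", "arguments": {
  "plan": [
    [[0,-0.1,2],[0,0,0],4.6],
    [[0,-0.1,3.2],[0,0,0],4.6],
    [[0,-0.1,3.2],[0,0,0],1],
    [[0,-0.1,3.2],[0,0,0],1],
    [[0,-0.1,3.2],[0,0,0],1],
    [[0,-0.1,3.2],[0,0,0],1],
    [[0,-0.1,3.2],[0,0,0],1],
    [[0,-0.1,3.2],[0,0,0],1]
  ]
}}

```text
time_s: 37.1
position: [0.4742, -0.0662, 0.2529]
orientation: [[0.031, 1.0, 0.002], [1.0, -0.031, -0.0], [-0.0, 0.002, -1.0]]
contact_force: [0.6, 1.7, 4.3]
width: 0.0131
grip_force: 59.1
```

{"name": "arm_command", "arguments": {
  "plan": [
    [[1.46,0.15,0],[0,0,0.14],1],
    [[2.89,0.5,0],[0,0,0.28],1],
    [[4.25,1.05,0],[0,0,0.42],1],
    [[5.52,1.78,0],[0,0,0.56],1],
    [[6.68,2.69,0],[0,0,0.7],1],
    [[7.7,3.74,0],[0,0,0.84],1],
    [[8.57,4.93,0],[0,0,0.98],1],
    [[9.26,6.22,0],[0,0,1.12],1]
  ]
}}

```text
time_s: 37.9
position: [0.5391, 0.0248, 0.2528]
orientation: [[0.915, 0.403, -0.0], [0.403, -0.915, -0.0], [-0.0, 0.0, -1.0]]
contact_force: [0.2, -4.1, 5.4]
width: 0.0131
grip_force: 59.4
```

```bash
python3 - <<'E'
from h import *
go(.5825,.0328,.25)
E
```

```text
t 37.9 p [0.5391 0.0248 0.2528] yaw 0.4149 z [-0.e+00 -5.e-04 -1.e+00] F [ 0.2 -4.1  5.4] w 0.0131 g 59.36124622821808
shift cm [4.3  1.02 0.28]
```

{"name": "arm_command", "arguments": {
  "plan": [
    [[1.46,0.15,0],[0,0,0.14],1],
    [[2.89,0.5,0],[0,0,0.28],1],
    [[4.25,1.05,0],[0,0,0.42],1],
    [[4.35,1.09,0],[0,0,0.43],1],
    [[4.4,1.12,0],[0,0,0.43],1],
    [[4.4,1.12,0],[0,0,0.43],1]
  ]
}}

```text
time_s: 38.5
position: [0.5832, 0.0324, 0.2528]
orientation: [[1.0, -0.01, -0.001], [-0.01, -1.0, 0.0], [-0.001, -0.0, -1.0]]
contact_force: [-3.1, 2.9, 6.9]
width: 0.0131
grip_force: 59.7
```

```bash
python3 - <<'E'
from h import *
go(.5825,.0328,.25)
E
```

```text
t 38.5 p [0.5832 0.0324 0.2528] yaw -0.0103 z [-8.e-04  5.e-04 -1.e+00] F [-3.1  2.9  6.9] w 0.0131 g 59.657447934150696
shift cm [-0.08 -0.04  0.28]
```

{"name": "arm_command", "arguments": {
  "plan": [
    [[0,0,0],[0,0,0],4.5],
    [[0,0,0],[0,0,0],4.5],
    [[0,0,0],[0,0,0],4.5],
    [[0,0,0],[0,0,0],4.5],
    [[0,0,-2],[0,0,0],4.5],
    [[0,0,-6],[0,0,0],4.5],
    [[0,0,-8],[0,0,-0.01],4.5],
    [[0,0,-8],[0,0,-0.01],4.5]
  ]
}}

```text
time_s: 39.3
position: [0.5846, 0.0322, 0.3354]
orientation: [[1.0, 0.0, 0.006], [0.0, -1.0, 0.0], [0.006, -0.0, -1.0]]
contact_force: [-0.0, 0.3, -0.3]
width: 0.0452
grip_force: 0.0
```

```bash
python3 - <<'E'
from h import *
im,d,c=snap('wrist','w20');snap('top','t20')
comps(60,'w20',.08,.097,(0.52,0.65,-.02,.08),True)
comps(10,'t20',.075,.097,(0.42,0.65,-.12,.25))
comps(100,'w20',.065,.073,(.5,.66,-.06,.31),True)
z=np.load('/tmp/w20.npz');cv2.imwrite('pics/c20.png',cv2.resize(z['im'][60:330,30:380],None,fx=2,fy=2)[:,:,::-1])
go(.4462,.2063,.33)
E
```

```text
w20 px [277.1 226.3] n 467 mean [0.5834 0.0326 0.0912] rect 582.1 32.5 [15.3 15.2] 45.2 zmed 0.0926 rgb [23. 23. 24.] fill 467
t20 px [206.8 253. ] n 41 mean [0.446  0.2072 0.0832] rect 445.9 207.2 [14.5 14.9] 0.1 zmed 0.0836 rgb [8. 8. 9.] fill 41
w20 px [159.4 212.7] n 2492 mean [0.586  0.1272 0.0689] rect 585.5 127.7 [57.  35.3] 87.8 zmed 0.069 rgb [144. 136. 137.] fill 2492
t 39.4 p [0.5833 0.0321 0.3322] yaw -0.0002 z [ 4.e-04 -0.e+00 -1.e+00] F [ 0.4  0.  -0. ] w 0.0449 g 0.0
shift cm [-13.72 -17.41   0.22]
```

View pics/c20.png

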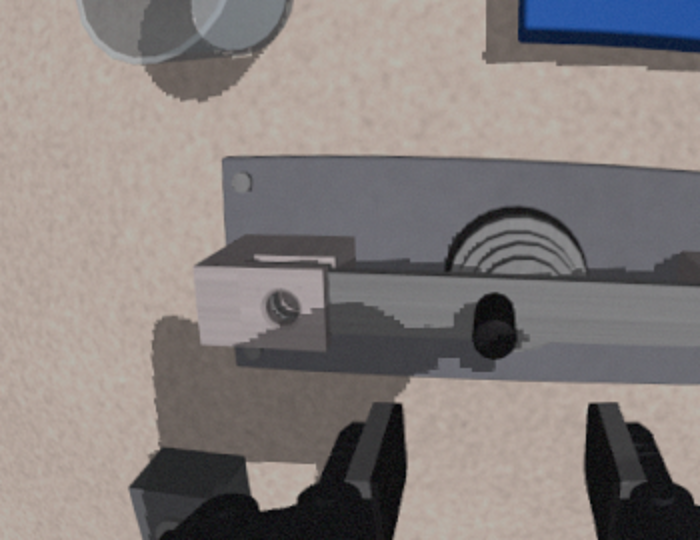

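The bar is shut in the slot, with the holes in line at (283,306) and the handle back at its starting place. The stack sits undisturbed beneath it. I now fetch the pin.

{"name": "arm_command", "arguments": {
  "plan": [
    [[-3.2,-4,0],[0,0,0],4],
    [[-6.4,-8,0],[0,0,0],4],
    [[-9.6,-12,0],[0,0,0],4],
    [[-12.5,-15.9,0],[0,0,0],4],
    [[-13.7,-17.4,0],[0,0,0],4],
    [[-13.7,-17.4,0],[0,0,0],4],
    [[-13.7,-17.4,0],[0,0,0],4]
  ]
}}

```text
time_s: 40.1
position: [0.4462, 0.2063, 0.3313]
orientation: [[1.0, 0.001, -0.001], [0.001, -1.0, -0.001], [-0.001, 0.001, -1.0]]
contact_force: [0.1, 0.6, -0.6]
width: 0.0401
grip_force: 0.0
```

```bash
python3 - <<'E'
from h import *
snap('wrist','w21')
comps(60,'w21',.07,.09,(0.4,0.5,.15,.26),True)
go(.4462,.2063,.231)
E
```

```text
w21 px [277.3 218.4] n 550 mean [0.4471 0.2062 0.0814] rect 445.7 206.1 [17.4 16.9] 43.5 zmed 0.0826 rgb [23. 22. 23.] fill 550
t 40.15 p [0.4467 0.2058 0.3315] yaw 0.0001 z [-1.1e-03 -7.0e-04 -1.0e+00] F [ 0.5 -0.3 -1. ] w 0.0402 g 0.0
shift cm [-0.04 -0.05 10.05]
```

{"name": "arm_command", "arguments": {
  "plan": [
    [[-0.04,-0.04,4],[0,0,0],4],
    [[-0.04,-0.04,8],[0,0,0],4],
    [[-0.04,-0.04,9.9],[0,0,0],4],
    [[-0.04,-0.04,9.9],[0,0,0],1],
    [[-0.04,-0.04,9.9],[0,0,0],1],
    [[-0.04,-0.04,9.9],[0,0,0],1],
    [[-0.04,-0.04,9.9],[0,0,0],1],
    [[-0.04,-0.04,9.9],[0,0,0],1]
  ]
}}

```text
time_s: 40.95
position: [0.4465, 0.2065, 0.2342]
orientation: [[1.0, 0.0, 0.002], [0.0, -1.0, 0.0], [0.002, -0.0, -1.0]]
contact_force: [0.8, -2.8, -0.1]
width: 0.0158
grip_force: 58.7
```

```bash
python3 - <<'E'
from h import *
st()
E
```

```text
t 40.95 p [0.4465 0.2065 0.2342] yaw 0.0001 z [ 1.8e-03  4.0e-04 -1.0e+00] F [ 0.8 -2.8 -0.1] w 0.0158 g 58.65886330604553
```

{"name": "arm_command", "arguments": {
  "plan": [
    [[0,0,0],[0,0,0],1],
    [[0,0,-1],[0,0,0],1],
    [[0,0,-2.5],[0,0,0],1],
    [[0,0,-5],[0,0,0],1],
    [[0,0,-9],[0,0,0],1],
    [[0,0,-11],[0,0,0],1],
    [[0,0,-11],[0,0,0],1],
    [[0,0,-11],[0,0,0],1]
  ]
}}

```text
time_s: 41.75
position: [0.4458, 0.2067, 0.3437]
orientation: [[1.0, 0.0, 0.001], [0.0, -1.0, 0.001], [0.001, -0.001, -1.0]]
contact_force: [-0.0, 0.2, -1.4]
width: 0.0158
grip_force: 58.7
```

```bash
python3 - <<'E'
from h import *
go(.585,.1178,.325)
E
```

```text
t 41.75 p [0.4458 0.2067 0.3437] yaw 0.0001 z [ 9.e-04  7.e-04 -1.e+00] F [-0.   0.2 -1.4] w 0.0158 g 58.739908933639526
shift cm [13.92  8.89  1.88]
```

{"name": "arm_command", "arguments": {
  "plan": [
    [[4,2.5,0],[0,0,0],1],
    [[8,5.1,0],[0,0,0],1],
    [[12,7.6,0],[0,0,0],1],
    [[13.9,8.9,0],[0,0,0],1],
    [[13.9,8.9,0],[0,0,0],1],
    [[13.9,8.9,1.5],[0,0,0],1],
    [[13.9,8.9,3],[0,0,0],1],
    [[13.9,8.9,3],[0,0,0],1]
  ]
}}

```text
time_s: 42.55
position: [0.5828, 0.1181, 0.3096]
orientation: [[1.0, 0.001, -0.007], [0.001, -1.0, -0.001], [-0.007, 0.001, -1.0]]
contact_force: [-1.0, 0.3, -1.2]
width: 0.016
grip_force: 58.8
```

{"name": "arm_command", "arguments": {
  "plan": [
    [[0,0,0],[0,0,0],1],
    [[0,0,0],[0,0,0],1]
  ]
}}

```text
time_s: 42.75
position: [0.5849, 0.1181, 0.3133]
orientation: [[1.0, 0.001, 0.0], [0.001, -1.0, 0.0], [0.0, -0.0, -1.0]]
contact_force: [-0.1, 0.1, -0.2]
width: 0.0162
grip_force: 58.8
```

```bash
python3 - <<'E'
from h import *
go(.5854,.1178,.257)
snap('side','s22'); snap('wrist','w22')
s=np.load('/tmp/s22.npz');w=np.load('/tmp/w22.npz')
a=cv2.resize(s['im'][150:250,205:325],(480,400),interpolation=cv2.INTER_CUBIC)
cv2.imwrite('pics/c22.png',np.clip(a[:,:,::-1]*1.5,0,255).astype(np.uint8))
E
```

```text
t 42.75 p [0.5849 0.1181 0.3133] yaw 0.0009 z [ 1.e-04  0.e+00 -1.e+00] F [-0.1  0.1 -0.2] w 0.0162 g 58.799418210983276
shift cm [0.05 0.03 5.63]
```

View pics/c22.png

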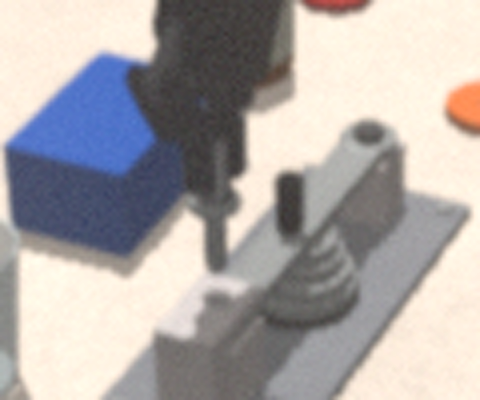

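The pin hangs upright at (215,235), just above the fork hole. I lower it in stages.

{"name": "arm_command", "arguments": {
  "plan": [
    [[0.05,0.03,0.8],[0,0,0],1],
    [[0.05,0.03,1.4],[0,0,0],1],
    [[0.05,0.03,1.8],[0,0,0],1],
    [[0.05,0.03,2.2],[0,0,0],1],
    [[0.05,0.03,2.4],[0,0,0],1],
    [[0.05,0.03,2.4],[0,0,0],1]
  ]
}}

```text
time_s: 43.45
position: [0.5855, 0.1172, 0.2888]
orientation: [[1.0, -0.0, -0.001], [-0.0, -1.0, -0.0], [-0.001, 0.0, -1.0]]
contact_force: [-0.5, 0.1, -0.7]
width: 0.0158
grip_force: 58.8
```

{"name": "arm_command", "arguments": {
  "plan": [
    [[0,-0.04,0.4],[0,0,0],1],
    [[0,-0.04,0.8],[0,0,0],1],
    [[0,-0.04,1.2],[0,0,0],1],
    [[0,-0.04,1.6],[0,0,0],1],
    [[0,-0.04,1.9],[0,0,0],1],
    [[0,-0.04,1.9],[0,0,0],1]
  ]
}}

```text
time_s: 44.05
position: [0.5854, 0.1177, 0.2696]
orientation: [[1.0, -0.0, -0.001], [-0.0, -1.0, -0.0], [-0.001, 0.0, -1.0]]
contact_force: [0.3, 0.0, -1.1]
width: 0.0156
grip_force: 58.8
```

Through the lug (foot at about 41 mm) with no force. I push it home.

{"name": "arm_command", "arguments": {
  "plan": [
    [[0,0,0.4],[0,0,0],1],
    [[0,0,0.8],[0,0,0],1],
    [[0,0,1.1],[0,0,0],1],
    [[0,0,1.25],[0,0,0],1],
    [[0,0,1.35],[0,0,0],1],
    [[0,0,1.35],[0,0,0],1]
  ]
}}

```text
time_s: 44.65
position: [0.5856, 0.1177, 0.2566]
orientation: [[1.0, 0.0, -0.0], [0.0, -1.0, -0.0], [-0.0, 0.0, -1.0]]
contact_force: [0.1, 0.6, -0.8]
width: 0.0158
grip_force: 58.8
```

{"name": "arm_command", "arguments": {
  "plan": [
    [[0,0,0.15],[0,0,0],1],
    [[0,0,0.25],[0,0,0],1],
    [[0,0,0.3],[0,0,0],1],
    [[0,0,0.3],[0,0,0],1]
  ]
}}

```text
time_s: 45.05
position: [0.5858, 0.1178, 0.2552]
orientation: [[1.0, 0.0, 0.001], [0.0, -1.0, 0.0], [0.001, -0.0, -1.0]]
contact_force: [-3.9, -1.2, 11.1]
width: 0.0158
grip_force: 60.3
```

The head is on the fork at 11 N. I release, retreat and check.

{"name": "arm_command", "arguments": {
  "plan": [
    [[0,0,0],[0,0,0],4],
    [[0,0,0],[0,0,0],4],
    [[0,0,0],[0,0,0],4],
    [[0,0,0],[0,0,0],4],
    [[0,0,-2],[0,0,0],4],
    [[0,0,-6],[0,0,0],4],
    [[0,0,-10],[0,0,0],4],
    [[0,0,-10],[0,0,0],4]
  ]
}}

```text
time_s: 45.85
position: [0.5874, 0.1181, 0.3591]
orientation: [[1.0, 0.0, 0.009], [0.0, -1.0, 0.002], [0.009, -0.002, -1.0]]
contact_force: [0.3, -0.3, 0.2]
width: 0.0402
grip_force: 0.0
```

{"name": "arm_command", "arguments": {
  "plan": [
    [[-4,-1.5,-1],[0,0,0],4],
    [[-8,-3,-2],[0,0,0],4],
    [[-11,-4,-2],[0,0,0],4],
    [[-11,-4,-2],[0,0,0],4],
    [[-11,-4,-2],[0,0,0],4]
  ]
}}

```text
time_s: 46.35
position: [0.4754, 0.1579, 0.3737]
orientation: [[1.0, 0.001, 0.0], [0.001, -1.0, 0.0], [0.0, -0.0, -1.0]]
contact_force: [0.8, -0.1, 0.2]
width: 0.0402
grip_force: 0.0
```

```bash
python3 - <<'E'
from h import *
st();snap('top','t23');snap('side','s23');snap('wrist','w23')
for n,f in [('t23',0),('s23',0),('w23',1)]:
    comps(10,n,.098,.115,(.54,.63,.08,.16),f); comps(10,n,.085,.097,(.55,.61,0,.06),f)
s=np.load('/tmp/s23.npz')
a=cv2.resize(s['im'][150:270,200:340],(700,600),interpolation=cv2.INTER_CUBIC)
cv2.imwrite('pics/c23.png',np.clip(a[:,:,::-1]*1.4,0,255).astype(np.uint8))
E
```

```text
t 46.35 p [0.4754 0.1579 0.3737] yaw 0.001 z [ 4.e-04  0.e+00 -1.e+00] F [ 0.8 -0.1  0.2] w 0.0402 g 0.0
t23 px [242.9 194.3] n 43 mean [0.5861 0.1194 0.1069] rect 585.8 119.2 [14.7 16.6] 89.0 zmed 0.1066 rgb [20. 19. 19.] fill 43
t23 px [278.4 196.5] n 29 mean [0.5823 0.0344 0.093 ] rect 582.2 34.3 [12.6 12.1] 0.3 zmed 0.0927 rgb [16. 16. 16.] fill 29
s23 px [258.1 210.8] n 62 mean [0.5857 0.1216 0.1043] rect 586.3 120.4 [16.9 18.8] 19.3 zmed 0.1052 rgb [69. 65. 63.] fill 62
s23 px [276.9 195.1] n 44 mean [0.5819 0.0361 0.0911] rect 582.3 34.6 [13.  18.8] 23.5 zmed 0.092 rgb [69. 65. 63.] fill 44
w23 px [331.5  69.2] n 464 mean [0.5847 0.1189 0.1055] rect 585.3 118.2 [17.1 17.3] 18.4 zmed 0.1059 rgb [38. 37. 38.] fill 464
w23 px [429.5  84.4] n 301 mean [0.5811 0.0343 0.0918] rect 581.3 33.7 [15.3 15.5] 61.2 zmed 0.0925 rgb [31. 30. 32.] fill 301
```

View pics/c23.png

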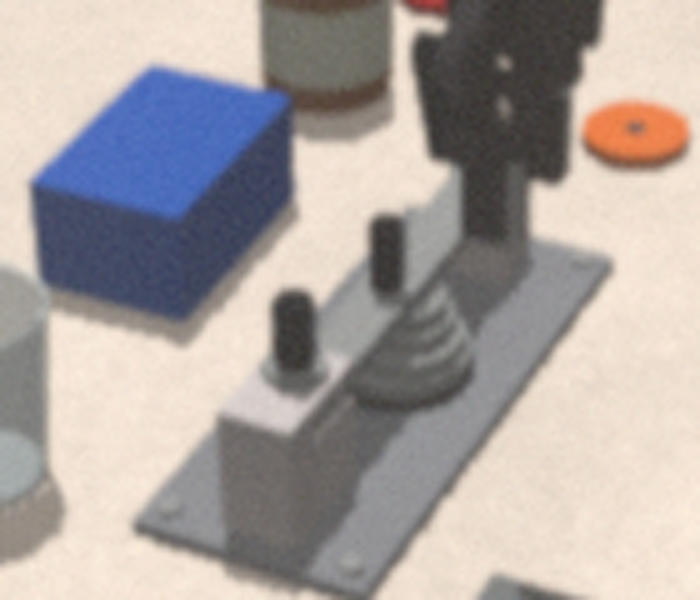

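The pin is seated, with its head on the fork at (295,370) and its top at 106 mm as at the start. The bar is shut at the same handle place, the stack is tidy under the bar, and the robot is clear.

```bash
python3 -c "
from workcell import r
print(r.hand_in())"
```

```text
the job is handed in; nothing more can be done
None
```

I finished the job and handed it in at about 46 s of robot time: all four discs are stacked on the pad, the bar is shut and the pin is seated in the fork. The hand-in call returned no verdict, so I am relying on my last camera check.

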